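Show the cured relay board to the microscope

TASK

The coating on the relay board has cured: slide the curing box's amber window fully open, lift out the green relay board by the terminal strip along its top edge, and hold it up in front of the inspection microscope with its component side squarely facing the lens, strip uppermost and level, the middle of the board on the lens's line of sight and about 80 mm from it. Finish while still holding the board there, steady in the air, with the window left open. Do not touch the microscope, leave the red sensor board standing in its slot, and do not shift the other things on the bench.

Things in the scene. Friction and masses are not known exactly. Their poses are not given: they have to be found in the camera images.
- curing_box: fixed beige UV curing box, 200 (x) x 460 (y) x 98 mm high over its rails; origin under its centre on the bench, axes along its sides, z up. Right half (-y): open-topped chamber, inside x -94..94, y -224..5 mm, walls 86 mm high. Left half (+y): closed housing, 86 mm high, dial and red switch in front. Two aluminium rails along y carry the amber window over the chamber
- rack (a point): middle of the black slotted rack on the chamber floor, at x = 0, y = -124 mm of the box, 16 mm up (the slots' bottom); axes as the box. Its two slots run along x, 34 mm to either side (y +34 and -34 mm), 3.2 mm wide and 16 mm deep. One board stands in each; either board may be in either slot
- window (a joint): travel of the amber window along the box's +y, over the housing, in m: 0 shut (chamber covered), 0.2 fully open at its stop (its edge then at y = -30 mm of the box). Starts 0 to 0.04 open. Friction about 1.5 N; it stays where it is left
- window_handle (a point): middle of the top of the window's black upright handle, a bar 70 mm long along the box's x and 14 mm thick along its y; its top is 118.5 mm above the bench, the pane's top face 92.5 mm. It is at x = 0 of the box, at y = -200 mm when shut and 0 when fully open
- relay_board: loose green circuit board, 70 wide (x) x 2 thick (y) x 66 mm high (z), 40-85 g, standing in a slot; origin at the middle of its lower edge, z up, component side towards its own -y. In the slot its axes are the box's, leaning up to 5 degrees. Two blue relays stand 16 mm off the component side, from 19 to 34 mm up; the light green terminal strip runs along the top edge
- relay_face (a point): middle of the relay board's component face, 33 mm above its lower edge (the point to bring onto the microscope's line of sight); axes as the board
- relay_strip (a point): where to grip the relay board: middle of the 12 mm total thickness of terminal strip and board, 57.5 mm above the lower edge; axes as the board. The strip is 60 mm long (x), 10 mm thick, from 50 to 65 mm above the lower edge
- sensor_board: loose red circuit board with a white socket at its top edge, 66 x 2 x 56 mm, standing in the rack's other slot, component side also to the box's -y; origin at the middle of its lower edge, z up. Leave it there
- scope: fixed inspection microscope on its stand; origin under the base plate on the bench, x the way it looks as seen from above, z up. Grey base plate 150 (x) x 130 (y) x 12 mm; a steel post, 12 mm thick, 262 mm high, at x = 4, y = -55 mm, carries the black tube
- scope_head: the microscope's black tube, 34 mm in diameter (43 at its clamp), 115 mm long; origin at the middle of the lens (front face), 200 mm above the bench and 70 mm ahead of the stand's origin; its x is the line of sight, leaving the lens 0.35 rad (20 degrees) below the horizontal; its y is horizontal; the tube runs back along -x
- tin: loose round stainless tin with twist cap, 67 mm in diameter, 39 mm high; origin under its centre
- pump: loose yellow desoldering pump lying along its x, 186 mm long, 20 mm thick; origin under its middle
- sleeve: loose black silicone iron sleeve lying along its x, 90 mm long, 24 mm thick; origin under its middle
- reel: loose reel of solder standing on its flange, blue flanges 56 mm in diameter, 40 mm high; origin under its centre
- flux: loose small amber flux jar with a black cap, 38 mm in diameter, 55 mm high; origin under its centre

How it is judged:
By the outcome, as a careful person would: the job done as asked, in the order asked, and still so for the second after the job is handed in, while the arm keeps its last pose, push and grip.
It also fails if it takes over 48 s, if anything falls off the work surface, if the arm or the gripper's body presses on something with over 40 N, if the wrist force passes 120 N, or if a joint passes its speed limit or range.

ROBOT

A 7-joint arm with a two-finger parallel gripper is mounted at the origin on the work surface. World frame = base frame: x ahead of the robot, y to its left, z up, the work surface at z = 0. Lengths are in m, angles in rad, forces in N, time in s.
With the tool pointing down it reaches from about 0.4 to 0.875 m from the base axis. Payload 19.3 kg.
Tool frame: the origin (TCP) lies at the very end of the fingers, on their centre line; the grasp point (between the pads) lies 19 mm behind it; z points along the fingers, y is the line along which they close (so a half turn about z gives the same grasp; the last joint's range is limited). The gripper opens to 85 mm and grips with 20 to 120 N. Pads are 22 mm wide; open, the fingers measure 114 mm over their backs; the gripper's body (76 mm by 85 mm) begins 54 mm behind the grasp point. The pads swing forward as they close: fully open they stand 13 mm farther back than shut.
Start: joints at [1.137, 0.521, -0.036, 1.599, 0.021, 1.021, -0.113], TCP at [0.222, -0.584, 0.231] pointing down, gripper open.
Joint ranges: [-2.91, 2.91], [-0.3, 2.13], [-1.5, 1.42], [0.17, 2.43], [-1.26, 4.41], [0.16, 1.93], [-2.52, 2.52]. Speed limits (rad/s): [1.89, 1.89, 2.39, 2.39, 3.01, 3.01, 3.01].

INTERFACE

Orientations are given as [roll, pitch, yaw] about the fixed x, y, z axes, in that order (R = Rz(yaw) Ry(pitch) Rx(roll)).
In Python, from workcell import monitor, viewer, bot gives the robot as it stands.
- The arm moves only by the tool move_arm, never from a script. Its arguments are lists of equal length, an entry for each row: "gripper": the opening, from 0 (shut) to 1 (fully open); "linear": the shift along the tool's x, y, z in cm, a list of three; "twist": the turn about the tool's z in degrees. A call has 1 to 8 rows; each row shifts and turns the commanded pose from where the row before left it, along the tool's axes as they then stand; what a row does not reach is not made up. A row lasts 1/10 s, in which the tool goes at most 50 mm and 8.59 degrees, less where a joint would pass 70% of its speed; a pose out of reach is approached as far as the arm can. A call with a gripper value outside its range is refused whole. The fingers move at their own pace and stop on an object; "squeeze" is the grip in N (left out, the last holds). Time passes only in rows, so rows that do not move let the fingers close. It gives the time, the measured TCP pose, the force, the opening and the grip force at its end, in the units of the state.
- monitor.observe(): the state, without advancing time (a new reading comes with each control period).
- viewer.grab_frame(name): name is "scene" or "top" or "wrist"; returns a dict with "img" (384x512x3 uint8, red, green, blue), "K" (3x3 intrinsics, pixels), "eye" and "rotation" of the camera in the world. Camera axes: x right, y up, looking along -z (the intrinsics and any distortion apply to the point x, -y, -z); pixel columns grow to the right and rows downward; lengths in m; the calibration is good to about 2 mm. A picture is of the moment at which its call begins. There is no depth.
- bot.job_done(): hands the job in; it is judged then, once.
The state is a dict: "clock": time; "qpos": joint angles; "qd": joint speeds; "joint_efforts": joint torques, N m; "position": TCP position; "tool_rot": TCP orientation; "force": force on the tool from outside, world axes, zero at the start; "moment": the same for the moment, N m; "grip_width": finger opening in m; "finger_force": force on a finger pad.
Only numpy, scipy, OpenCV 4.12 (cv2) and the standard library are available. Lean on these libraries where they do the work, as an engineer would, in place of code of your own. Each camera call takes 0.05 s, during which the arm holds its last target. There are 200 camera calls.

## Working session

There is one attempt and no reset: what is moved stays moved. The work goes in short steps, Python scripts to look and compute and a tool call to move; the robot and the scene stay as the last step left them, time stands still between calls to the robot, and variables do not carry over. Pictures are saved under pics/ and viewed, at most 10 in all, crops included, and the job is handed in when it is done.

Besides the shell and the picture viewer there is one more tool, called after "Request:" as name(argument=value, ...) on one line, values as JSON. move_arm: Moves the arm, as the interface text tells. Its arguments: {"type":"object","properties":{"gripper":{"type":"array"},"linear":{"type":"array"},"twist":{"type":"array"},"squeeze":{"type":"number"}},"required":["gripper","linear","twist"]}

```bash
mkdir -p pics; ls; cat > h.py <<'E'
import numpy as np, cv2
from workcell import monitor, viewer, bot
from scipy.spatial.transform import Rotation as R
def grab(n,f):
    d=viewer.grab_frame(n); cv2.imwrite(f'pics/{f}.png',cv2.resize(d['img'][:,:,::-1],(800,600),interpolation=cv2.INTER_CUBIC))
    np.savez(f'pics/{f}.npz',**{k:np.array(v) for k,v in d.items()}); return d
E
python3 - <<'E'
from h import *
for n in("scene","top"):
    d=grab(n,n); print({k:v for k,v in d.items() if k!='img'})
print(monitor.observe())
E
```

```text
pics
{'K': array([[412.8810827 ,   0.        , 253.22459403],
       [  0.        , 412.8810827 , 200.4323816 ],
       [  0.        ,   0.        ,   1.        ]]), 'eye': array([ 1.09037787, -0.61879637,  0.92964202]), 'rotation': array([0.77679452, 0.01195372, 0.80007306])}
{'K': array([[419.91218974,   0.        , 253.5143475 ],
       [  0.        , 419.91218974, 193.0842946 ],
       [  0.        ,   0.        ,   1.        ]]), 'eye': array([ 0.36819337, -0.07464485,  1.12405191]), 'rotation': array([ 0.16010956, -0.02661268, -1.55310927])}
{'clock': 0.1, 'qpos': array([ 1.1368375 ,  0.52190089, -0.03630807,  1.59992881,  0.02118739,
        1.0210917 , -0.11277057]), 'qd': array([-0.00172544, -0.00231942, -0.00076107, -0.00177713, -0.00059545,
        0.0005026 , -0.00031749]), 'joint_efforts': array([ 4.37580398e-03, -9.28486419e+01,  1.98427141e+00, -3.70530832e+01,
        1.81747531e-02,  5.42156908e-03, -3.22592189e-05]), 'position': array([ 0.22222958, -0.58385203,  0.23082479]), 'tool_rot': array([-3.14065056e+00,  6.40133357e-05,  3.63753523e-01]), 'force': array([0.17202933, 0.2856836 , 0.35729254]), 'moment': array([-0.01076624, -0.10262948, -0.02957278]), 'finger_force': 0.0, 'grip_width': 0.08519037578659239}
```

View pics/scene.png

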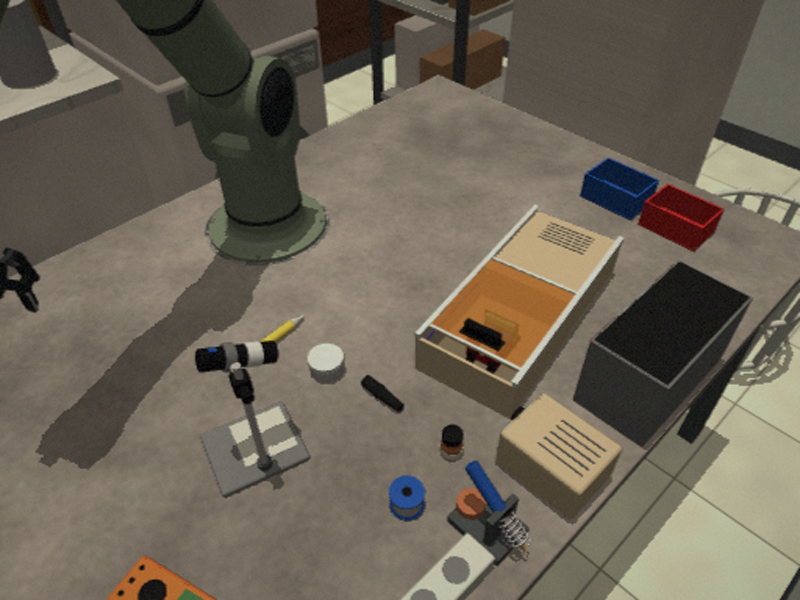

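View pics/top.png

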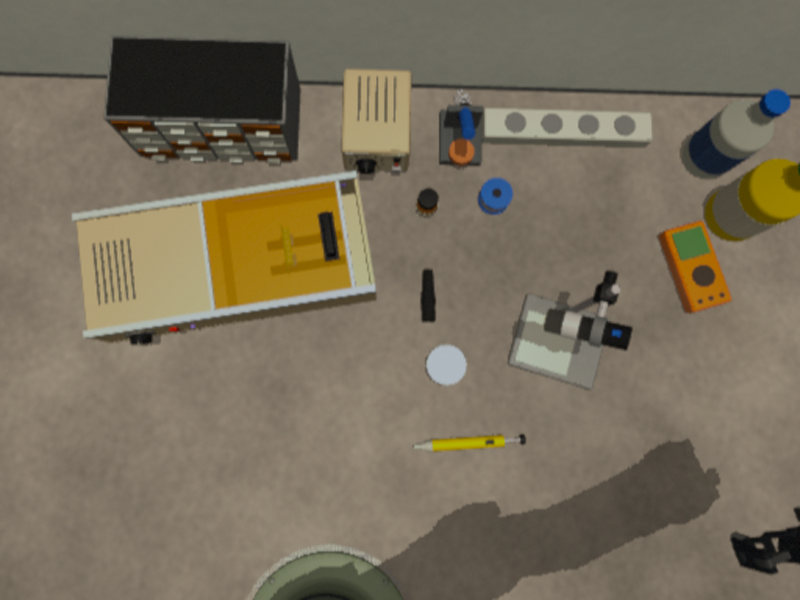

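The scene shows the box at the back and right, with the window nearly shut and its black handle at about (482,333). In the top view the handle is at (329,236), the scope plate is centred near (557,340), and the tube runs from its lens at (548,318) to (630,335), so it looks towards +y.

The moves can't tilt the tool, but the final pose needs 20° of tilt. I'll first check what the arm does at its outer limit, in free space.

Request:
move_arm(gripper=[1,1,1,1,1,1,1], linear=[[0,5,0],[0,5,0],[0,5,0],[0,5,0],[0,5,0],[0,3,0],[0,3,0]], twist=[0,0,0,0,0,0,0])

```text
clock: 0.8
position: [0.3192, -0.8383, 0.2313]
tool_rot: [-3.141, -0.0, 0.363]
force: [0.7, 0.6, 0.2]
grip_width: 0.0853
finger_force: 0.0
```

```bash
python3 - <<'E'
from h import *
s=monitor.observe()
print(s['clock'],s['position'],s['tool_rot'],s['qpos'])
# enlarged crops
for n,(x0,y0,w,h),f in (("scene",(240,120,180,135),"c1"),("top",(40,105,210,120),"c2")):
    im=cv2.imread(f'pics/{n}.png'); d=np.load(f'pics/{n}.npz'); i=d['img'][y0:y0+h,x0:x0+w,::-1]
    k=min(800//w,600//h); print(f,k); cv2.imwrite(f'pics/{f}.png',cv2.resize(i,None,fx=k,fy=k,interpolation=cv2.INTER_CUBIC))
E
```

```text
0.8 [ 0.31922738 -0.83834623  0.23128909] [-3.14051350e+00 -2.55629245e-04  3.62910432e-01] [ 1.14077494  1.11125758  0.00159324  0.45035312 -0.00175472  1.58104225
 -0.06642045]
c1 4
c2 3
```

Request:
move_arm(gripper=[1,1,1,1], linear=[[0,4,0],[0,4,0],[0,4,0],[0,0,0]], twist=[0,0,0,0])

```text
clock: 1.2
position: [0.3169, -0.8621, 0.2153]
tool_rot: [-3.137, -0.001, 0.349]
force: [1.6, -0.4, -2.2]
grip_width: 0.0853
finger_force: 0.0
```

View pics/c1.png

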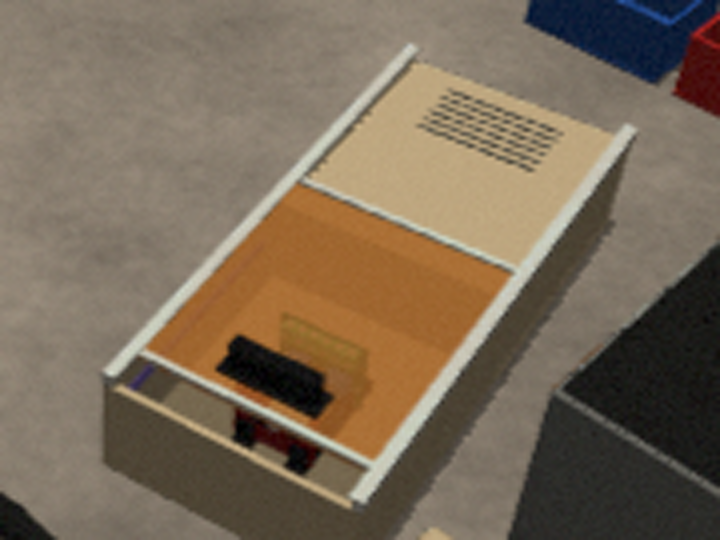

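View pics/c2.png

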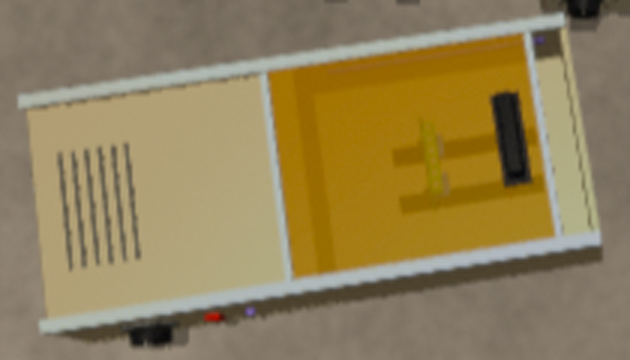

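At the reach limit the tool stays vertical, so tilting that way doesn't work. Instead I'll grip the strip by its two ends, with the pads' axis along board x, and pivot the board about the pad axis against the slot's edge.

The crops show the rail ends at (19,98), (563,14), (41,331) and (600,240) in c2, and at (413,47), (105,375), (631,127) and (357,503) in c1. The yellowish strip at (430,160) in c2 is the relay board, in the middle (+y) slot. The red board is by the -y end.

```bash
cat >> h.py <<'E'
from scipy.optimize import least_squares
def proj(d,P):
    P=np.atleast_2d(P); c=R.from_euler('xyz',d['rotation']).inv().apply(P-d['eye'])
    return np.c_[c[:,0],-c[:,1],-c[:,2]]@d['K'].T/(-c[:,2:3]) [:, :] if 0 else (lambda q:q[:,:2]/q[:,2:])(np.c_[c[:,0],-c[:,1],-c[:,2]]@d['K'].T)
def fit(obs,x0):
    """obs: list of (frame, local pts, pixels); solves planar pose x,y,yaw"""
    def f(p):
        T=lambda L:R.from_euler('z',p[2]).apply(L)+[p[0],p[1],0]
        return np.concatenate([(proj(d,T(np.array(L,float)))-np.array(u)).ravel() for d,L,u in obs])
    s=least_squares(f,x0); return s.x,f(s.x).reshape(-1,2).round(1)
def ray(d,u,z):
    v=R.from_euler('xyz',d['rotation']).apply([(u[0]-d['K'][0,2])/d['K'][0,0],-(u[1]-d['K'][1,2])/d['K'][1,1],-1]); return d['eye']+v*(z-d['eye'][2])/v[2]
E
python3 - <<'E'
from h import *
S=np.load('pics/scene.npz');T=np.load('pics/top.npz')
L=np.array([[.1,.23,.098],[.1,-.23,.098],[-.1,.23,.098],[-.1,-.23,.098]])
c2=lambda p:np.array(p)/3+[40,105]; c1=lambda p:np.array(p)/4+[240,120]
ot=(T,L,c2([(19,98),(563,14),(41,331),(600,240)])-.5+.17)
os=(S,L,c1([(631,127),(357,503),(413,47),(105,375)])-.5+.12)
for o in ([ot],[os],[ot,os]):
    print(*fit(o,[.6,.2,.1]))
f=lambda p:np.array(p)*.64
for d,n in((T,[(530,296),(607,312),(593,387),(510,363)]),(S,[(308,455),(222,492),(200,440),(280,405)])):
    pts=np.array([ray(d,f(p),.012) for p in n]); print(pts.round(3),np.linalg.norm(np.roll(pts,-1,0)-pts,axis=1))
for n,d,(x0,y0) in(("s",S,(110,200)),("t",T,(315,165))):
    cv2.imwrite(f'pics/{n}x.png',cv2.resize(d['img'][y0:y0+120,x0:x0+100,::-1],None,fx=4,fy=4,interpolation=cv2.INTER_CUBIC))
cv2.imwrite('pics/c3.png',np.hstack([cv2.imread('pics/sx.png'),cv2.imread('pics/tx.png')]))
E
```

```text
[0.60966775 0.17856259 0.18656741] [[-0.6 -0.5]
 [ 0.2 -0.4]
 [-0.3  0.5]
 [ 0.7  0.3]]
[0.61026541 0.1772309  0.18092886] [[ 1.3  0.5]
 [ 0.9  0.4]
 [-1.1 -0.8]
 [-1.1 -0.6]]
[0.60972963 0.17818595 0.18434469] [[-0.4 -0.8]
 [ 0.5 -0.2]
 [-0.3  0.3]
 [ 0.8  0.5]
 [ 1.1  0.1]
 [ 1.3  0.1]
 [-1.3 -1. ]
 [-0.8 -0.7]]
[[ 0.563 -0.332  0.012]
 [ 0.538 -0.466  0.012]
 [ 0.409 -0.438  0.012]
 [ 0.447 -0.297  0.012]] [0.13573161 0.13219931 0.14599605 0.12176849]
[[ 0.568 -0.328  0.012]
 [ 0.526 -0.467  0.012]
 [ 0.418 -0.439  0.012]
 [ 0.455 -0.3    0.012]] [0.14510152 0.11127143 0.14432824 0.11741763]
```

View pics/c3.png

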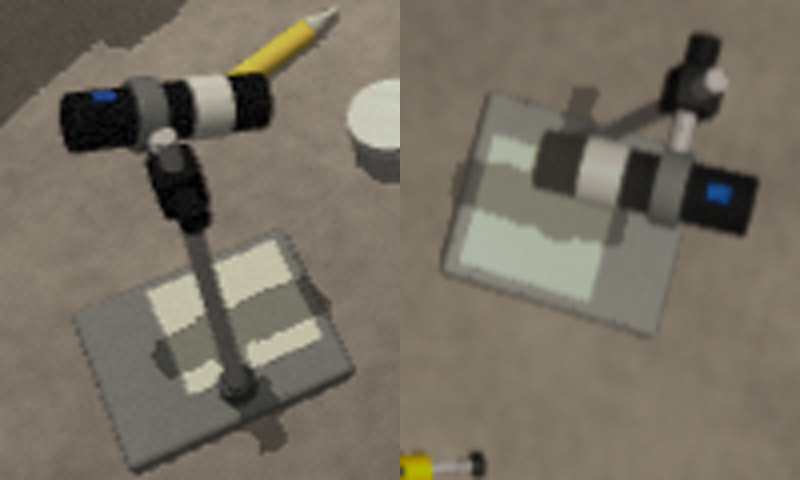

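The enlarged scope crop shows three clear plate corners in the top view at (490,94), (443,272) and (655,335). In the scene view they are at (74,318), (280,232), (352,367) and (135,462). The lens end of the tube is at (264,99) in the scene and (540,158) in the top view.

```bash
python3 - <<'E'
from h import *
S=np.load('pics/scene.npz');T=np.load('pics/top.npz')
a=.35;back=[.07-.115*np.cos(a),0,.2+.115*np.sin(a)]
t=lambda p:(np.array(p)-[400,0])/4+[315,165]-.375; s=lambda p:np.array(p)/4+[110,200]-.375
PL=[[.075,-.065,.012],[.075,.065,.012],[-.075,.065,.012]]
oT=(T,PL,t([(490,94),(443,272),(655,335)]))
oS=(S,PL+[[-.075,-.065,.012]],s([(352,367),(280,232),(74,318),(135,462)]))
oh=[(T,[[.07,0,.2],back],t([(540,158),(753,205)])),(S,[[.07,0,.2],back],s([(264,99),(68,122)]))]
for o in([oT],[oS],[oT,oS],oh,[oT,oS]+oh): print(*fit(o,[.49,-.39,1.4]))
# handle & board
c2=lambda p:np.array(p)/3+[40,105]-.33; c1=lambda p:np.array(p)/4+[240,120]-.375
b=np.array([.6097,.1782,0]);Rb=R.from_euler('z',.1855)
for nm,d,u,z in(('handle top',T,c2((508,132)),.1185),('handle s',S,c1((278,362)),.1185),('strip e1',T,c2((425,122)),.082),('strip e2',T,c2((437,197)),.082),('strip s1',S,c1((282,315)),.082),('s2',S,c1((367,350)),.082)):
    w=ray(d,u,z);print(nm,w.round(4),Rb.inv().apply(w-b).round(4))
E
```

```text
[ 0.48788638 -0.38150565  1.30436301] [[-0.2 -1.3]
 [-0.7  0.5]
 [ 0.9  0.7]]
[ 0.48962449 -0.38003985  1.30143779] [[ 1.3  0. ]
 [ 0.6 -1.9]
 [-1.  -1. ]
 [-0.8  2.2]]
[ 0.48878975 -0.38058892  1.30492946] [[-0.6 -1.6]
 [-1.   0.1]
 [ 0.6  0.4]
 [ 1.  -0.2]
 [ 0.1 -2. ]
 [-1.5 -1. ]
 [-1.1  2.1]]
[ 0.47884173 -0.37814376  1.29677228] [[-0.5 -0.1]
 [-0.4  0.3]
 [-0.3  0.2]
 [-0.2  0.7]]
[ 0.4845193  -0.37963123  1.30414338] [[-0.9 -0.1]
 [-1.3  1.7]
 [ 0.2  2. ]
 [ 0.3 -1.4]
 [-0.5 -3.1]
 [-2.  -2.2]
 [-1.7  0.7]
 [ 0.1 -2.4]
 [ 0.2 -2.5]
 [ 0.6  1.7]
 [ 0.7  2.5]]
handle top [0.6394 0.013  0.1185] [-0.0013 -0.1678  0.1185]
handle s [0.6437 0.0108 0.1185] [ 0.0025 -0.1708  0.1185]
strip e1 [0.6563 0.0868 0.082 ] [ 0.0289 -0.0984  0.082 ]
strip e2 [0.5914 0.0738 0.082 ] [-0.0372 -0.0992  0.082 ]
strip s1 [0.5954 0.0767 0.082 ] [-0.0328 -0.0971  0.082 ]
s2 [0.6602 0.0925 0.082 ] [ 0.0339 -0.0935  0.082 ]
```

```bash
cat > plan.py <<'E'
from h import *
b=np.array([.6097,.1782,0]);Yb=.1855;Rb=R.from_euler('z',Yb)
def box(x,y,z): return b+Rb.apply([x,y,z])
def plan(wps,step=.04,start=None,dt=8):
    """wps: (xyz,yaw); prints rows in tool axes (cm, deg), rounded, errors carried"""
    s=monitor.observe(); p,y=(s['position'],s['tool_rot'][2]) if start is None else start
    p=np.array(p,float); rows=[]
    for q,yq in wps:
        dy=(yq-y+np.pi)%(2*np.pi)-np.pi
        n=max(int(np.ceil(np.linalg.norm(np.array(q)-p)/step-1e-6)),int(np.ceil(abs(np.degrees(dy))/dt-1e-3)),1)
        p0=p.copy();y0=y
        for i in range(1,n+1):
            Rt=R.from_euler('xyz',[np.pi,0,y]); l=np.round(Rt.inv().apply(p0+(np.array(q)-p0)*i/n-p)*100,2)
            t=round(-np.degrees(y0+dy*i/n-y),1); rows.append((l.tolist(),t)); p=p+Rt.apply(l/100); y-=np.radians(t)
    for k in range(0,len(rows),8):
        r=rows[k:k+8]; print([a for a,_ in r],[t for _,t in r],len(r))
    print('end',p.round(4),round(y,4))
E
python3 - <<'E'
from plan import *
print(Yb+np.pi/2)
plan([([.27,-.70,.30],.349),([.36,-.5,.40],.9),([.60,-.10,.37],1.756),(box(0,-.21,.16),1.756),(box(0,-.21,.104),1.756)])
E
```

```text
1.7562963267948966
[[0.23, -3.37, -1.69], [0.22, -3.36, -1.7], [0.23, -3.37, -1.69], [0.22, -3.37, -1.7], [0.23, -3.36, -1.69], [2.18, -2.25, -1.43], [2.36, -2.06, -1.43], [2.51, -1.88, -1.43]] [np.float64(-0.0), np.float64(-0.0), np.float64(-0.0), np.float64(-0.0), np.float64(-0.0), np.float64(-4.5), np.float64(-4.5), np.float64(-4.5)] 8
[[2.64, -1.68, -1.43], [2.78, -1.45, -1.43], [2.88, -1.24, -1.43], [2.97, -1.01, -1.42], [3.85, -0.5, 0.25], [3.88, -0.23, 0.25], [3.89, 0.05, 0.25], [3.87, 0.33, 0.25]] [np.float64(-4.6), np.float64(-4.5), np.float64(-4.5), np.float64(-4.5), np.float64(-4.1), np.float64(-4.1), np.float64(-4.1), np.float64(-4.0)] 8
[[3.85, 0.59, 0.25], [3.78, 0.87, 0.25], [3.72, 1.14, 0.25], [3.62, 1.4, 0.25], [3.52, 1.66, 0.25], [3.39, 1.9, 0.25], [3.24, 2.15, 0.25], [3.08, 2.36, 0.25]] [np.float64(-4.1), np.float64(-4.1), np.float64(-4.1), np.float64(-4.1), np.float64(-4.1), np.float64(-4.1), np.float64(-4.1), np.float64(-4.0)] 8
[[1.03, 1.01, 3.5], [1.03, 1.02, 3.5], [1.03, 1.01, 3.5], [1.03, 1.02, 3.5], [1.03, 1.01, 3.5], [1.02, 1.01, 3.5], [0.0, 0.0, 2.8], [0.0, 0.0, 2.8]] [np.float64(-0.0), np.float64(-0.0), np.float64(-0.0), np.float64(-0.0), np.float64(-0.0), np.float64(-0.0), np.float64(-0.0), np.float64(-0.0)] 8
end [ 0.6484 -0.0282  0.104 ] 1.7552
```

Request:
move_arm(gripper=[0,0,0,0,0,0,0,0], linear=[[0.2,-3.4,-1.7],[0.2,-3.4,-1.7],[0.2,-3.4,-1.7],[0.2,-3.4,-1.7],[0.2,-3.4,-1.7],[2.2,-2.3,-1.4],[2.4,-2.1,-1.4],[2.5,-1.9,-1.4]], twist=[0,0,0,0,0,-4.5,-4.5,-4.5])

```text
clock: 2.0
position: [0.3206, -0.6427, 0.3334]
tool_rot: [3.14, -0.007, 0.589]
force: [0.4, 0.3, -0.7]
grip_width: -0.0003
finger_force: 0.0
```

Request:
move_arm(gripper=[0,0,0,0,0,0,0,0], linear=[[2.6,-1.7,-1.4],[2.8,-1.5,-1.4],[2.9,-1.2,-1.4],[3.0,-1.0,-1.4],[3.9,-0.5,0.2],[3.9,-0.2,0.2],[3.9,0,0.2],[3.9,0.3,0.2]], twist=[-4.5,-4.5,-4.5,-4.5,-4.1,-4.1,-4.1,-4.1])

```text
clock: 2.8
position: [0.452, -0.3932, 0.3815]
tool_rot: [3.138, -0.005, 1.19]
force: [-0.2, 0.0, -0.0]
grip_width: -0.0
finger_force: 0.0
```

```bash
python3 - <<'E'
from plan import *
d=grab('wrist','w0'); print(d['eye'],d['rotation'],d['K'][0],monitor.observe()['position'])
plan([([.60,-.10,.37],1.756),(box(0,-.21,.16),1.756),(box(0,-.21,.104),1.756)])
E
```

```text
[ 0.47937684 -0.32211123  0.52348667] [-0.29710952 -0.00407451 -0.38129394] [284.3552017    0.         254.50896583] [ 0.45599624 -0.38707105  0.38137669]
[[3.55, 0.34, 0.13], [3.53, 0.56, 0.12], [3.48, 0.77, 0.13], [3.43, 0.99, 0.13], [3.36, 1.19, 0.12], [3.28, 1.41, 0.13], [3.19, 1.6, 0.12], [3.09, 1.79, 0.13]] [np.float64(-3.5), np.float64(-3.6), np.float64(-3.5), np.float64(-3.5), np.float64(-3.6), np.float64(-3.5), np.float64(-3.5), np.float64(-3.6)] 8
[[2.96, 1.99, 0.13], [1.03, 1.01, 3.5], [1.03, 1.02, 3.5], [1.02, 1.01, 3.5], [1.03, 1.01, 3.5], [1.03, 1.02, 3.5], [1.03, 1.01, 3.5], [-0.0, 0.0, 2.8]] [np.float64(-3.5), np.float64(0.0), np.float64(0.0), np.float64(0.0), np.float64(0.0), np.float64(0.0), np.float64(0.0), np.float64(0.0)] 8
[[-0.0, 0.0, 2.8]] [np.float64(0.0)] 1
end [ 0.6484 -0.0282  0.104 ] 1.7562
```

View pics/w0.png

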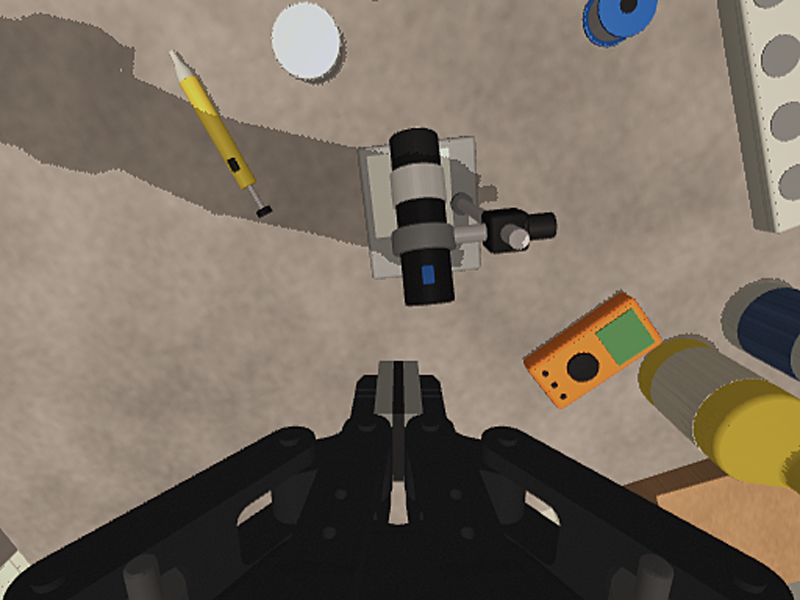

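The wrist view shows the scope tube from its front top edge at (414,128) to its back top edge at (430,303). The plate corners are at (358,150), (474,137), (480,268) and (373,278).

```bash
python3 - <<'E'
from h import *
W=np.load('pics/w0.npz'); f=lambda p:np.array(p)*.64-.18
a=.35;n=np.array([np.sin(a),0,np.cos(a)])*.017;fr=np.array([.07,0,.2]);bk=fr-.115*np.array([np.cos(a),0,-np.sin(a)])
h=(W,[fr+n,bk+n],f([(414,128),(430,303)]))
p=(W,[[.075,.065,.012],[.075,-.065,.012],[-.075,-.065,.012],[-.075,.065,.012]],f([(358,150),(474,137),(480,268),(373,278)]))
for o in([h],[p],[h,p]):
    x,r=fit(o,[.49,-.38,1.3]); print(x,r.tolist(),'lens',x[:2]+.07*np.array([np.cos(x[2]),np.sin(x[2])]))
E
```

```text
[ 0.47676589 -0.37835012  1.2808997 ] [[-0.1, -0.6], [0.1, 0.6]] lens [ 0.49677561 -0.31127098]
[ 0.48646903 -0.38130995  1.28880416] [[-1.2, -1.3], [0.9, -1.0], [0.9, 1.2], [-0.6, 1.7]] lens [ 0.50594791 -0.31407474]
[ 0.48070017 -0.3795622   1.29338404] [[3.1, -0.8], [4.6, 0.3], [-4.9, -0.8], [-2.9, -0.8], [-2.1, 1.3], [-3.6, 2.1]] lens [ 0.49987092 -0.31223848]
```

Request:
move_arm(gripper=[0,0,0,0,0,0,0,0], linear=[[3.6,0.3,0.1],[3.5,0.6,0.1],[3.5,0.8,0.1],[3.4,1.0,0.1],[3.4,1.2,0.1],[3.3,1.4,0.1],[3.2,1.6,0.1],[3.1,1.8,0.1]], twist=[-3.5,-3.6,-3.5,-3.5,-3.6,-3.5,-3.5,-3.6])

```text
clock: 3.65
position: [0.5838, -0.1396, 0.3743]
tool_rot: [3.137, -0.003, 1.683]
force: [-1.0, -0.3, -0.6]
grip_width: 0.0001
finger_force: 0.0
```

Request:
move_arm(gripper=[0,0,0,0,0,0,0], linear=[[3.0,2.0,0.1],[1.0,1.0,3.5],[1.0,1.0,3.5],[1.0,1.0,3.5],[1.0,1.0,3.5],[1.0,1.0,2.5],[0,0,0]], twist=[-3.5,0,0,0,0,0,0])

```text
clock: 4.35
position: [0.6403, -0.0493, 0.2052]
tool_rot: [-3.141, -0.005, 1.743]
force: [-0.7, 0.5, 0.0]
grip_width: 0.0
finger_force: 0.0
```

```bash
python3 - <<'E'
from plan import *
s=monitor.observe();print(s['tool_rot'],s['force'], Rb.inv().apply(s['position']-b))
plan([(box(0,-.21,.14),1.756),(box(0,-.21,.104),1.756)])
E
```

```text
[-3.1411589  -0.00500284  1.74277887] [-0.74159031  0.48923173  0.04686579] [-0.01188554 -0.22925709  0.20516162]
[[0.97, 0.58, 3.26], [0.97, 0.59, 3.26], [-0.0, -0.0, 3.6]] [np.float64(-0.4), np.float64(-0.4), np.float64(0.0)] 3
end [ 0.6484 -0.0282  0.104 ] 1.7567
```

Request:
move_arm(gripper=[0,0,0,0], linear=[[1.0,0.6,3.3],[1.0,0.6,3.3],[0,0,3.5],[0,0,0]], twist=[-0.4,-0.4,0,0])

```text
clock: 4.75
position: [0.6482, -0.0304, 0.1048]
tool_rot: [-3.14, -0.003, 1.754]
force: [-0.8, -0.3, 0.4]
grip_width: 0.0
finger_force: 0.0
```

```bash
python3 - <<'E'
from plan import *
s=monitor.observe();print(s['tool_rot'],s['force'], Rb.inv().apply(s['position']-b))
plan([(box(0,-.21,.104),1.756),(box(0,-.025,.104),1.756)],step=.03)
E
```

```text
[-3.14037270e+00 -2.90938545e-03  1.75372242e+00] [-0.79276767 -0.26569802  0.35373303] [-0.00068164 -0.21216353  0.10482637]
[[0.22, 0.07, 0.08], [2.64, -0.0, 0.0], [2.64, -0.01, 0.0], [2.65, 0.0, 0.0], [2.64, -0.0, 0.0], [2.64, -0.0, 0.0], [2.64, -0.01, 0.0], [2.65, 0.0, 0.0]] [np.float64(-0.1), np.float64(-0.0), np.float64(-0.0), np.float64(-0.0), np.float64(-0.0), np.float64(-0.0), np.float64(-0.0), np.float64(-0.0)] 8
end [0.6143 0.1537 0.104 ] 1.7555
```

Request:
move_arm(gripper=[0,0,0,0,0,0,0,0], linear=[[1.2,0.1,0],[1.2,0,0],[2.0,0,0],[2.5,0,0],[2.5,0,0],[2.5,0,0],[2.5,0,0],[2.0,0,0]], twist=[0,0,0,0,0,0,0,0])

```text
clock: 5.55
position: [0.6218, 0.133, 0.1099]
tool_rot: [3.135, -0.001, 1.754]
force: [1.5, -2.7, 0.5]
grip_width: 0.0002
finger_force: 1.1
```

Request:
move_arm(gripper=[0,0,0,0], linear=[[1.0,0,0],[0.5,0,0],[0.4,0,0],[0,0,0]], twist=[0,0,0,0])

```text
clock: 5.95
position: [0.6182, 0.1489, 0.1078]
tool_rot: [3.138, -0.001, 1.752]
force: [-0.2, -0.2, 0.2]
grip_width: 0.0003
finger_force: 0.0
```

```bash
python3 - <<'E'
from plan import *
s=monitor.observe();print(s['tool_rot'],s['force'], Rb.inv().apply(s['position']-b))
E
```

```text
[ 3.13778978e+00 -9.22735584e-04  1.75242925e+00] [-0.24933864 -0.22730181  0.16352207] [ 0.00295709 -0.03038464  0.10776813]
```

Request:
move_arm(gripper=[0,0,0,0,0], linear=[[0.4,0,0.2],[0.4,0,0],[0.3,0,0],[0.2,0,0],[0,0,0]], twist=[0,0,0,0,0])

```text
clock: 6.45
position: [0.6156, 0.1616, 0.1053]
tool_rot: [3.139, -0.0, 1.753]
force: [0.8, -2.9, -1.6]
grip_width: -0.0002
finger_force: 1.3
```

```bash
python3 - <<'E'
from plan import *
s=monitor.observe();print(s['tool_rot'],s['force'], Rb.inv().apply(s['position']-b))
E
```

```text
[ 3.13861975e+00 -3.70972181e-04  1.75270609e+00] [ 0.78008837 -2.92437994 -1.58298687] [ 0.00275463 -0.01744319  0.10527772]
```

Request:
move_arm(gripper=[0,0,0], linear=[[0.3,0,0],[0.3,0,0],[0,0,0]], twist=[0,0,0])

```text
clock: 6.75
position: [0.6156, 0.1618, 0.1053]
tool_rot: [3.139, 0.006, 1.749]
force: [4.3, -27.9, 3.4]
grip_width: 0.0002
finger_force: 13.9
```

```bash
python3 - <<'E'
from plan import *
s=monitor.observe();print(s['tool_rot'],s['force'], Rb.inv().apply(s['position']-b))
E
```

```text
[3.13948738 0.00610151 1.74881993] [  4.31567587 -27.88715877   3.40231633] [ 0.00272667 -0.01719246  0.10529589]
```

```bash
python3 - <<'E'
from plan import *
plan([(box(0,-.045,.106),1.756),(box(0,-.15,.21),1.756)])
E
```

```text
[[-2.78, -0.25, -0.07], [-2.63, 0.0, -2.6], [-2.62, 0.0, -2.6], [-2.63, 0.0, -2.6], [-2.62, 0.0, -2.6]] [np.float64(-0.4), np.float64(-0.0), np.float64(-0.0), np.float64(-0.0), np.float64(-0.0)] 5
end [0.6373 0.0308 0.21  ] 1.7558
```

Request:
move_arm(gripper=[0,0,1,1,1,1,1], linear=[[-2.8,-0.3,0],[-2.6,0,-2.6],[-2.6,0,-2.6],[-2.6,0,-2.6],[-2.6,0,-2.6],[0,0,0],[0,0,0]], twist=[-0.4,0,0,0,0,0,0])

```text
clock: 7.45
position: [0.636, 0.0374, 0.2096]
tool_rot: [3.137, -0.001, 1.759]
force: [-0.7, 1.1, -0.9]
grip_width: 0.072
finger_force: 0.0
```

```bash
python3 - <<'E'
from plan import *
d=grab('wrist','w1'); s=monitor.observe();print(s['tool_rot'], Rb.inv().apply(s['position']-b))
t=grab('top','t1')
# predicted pixel (800) of nominal board points in w1
for P in([-.035,-.09,.082],[.035,-.09,.082],[-.03,-.101,.081],[.03,-.101,.081],[-.03,-.101,.066],[-.1,-.23,.098],[.1,-.23,.098]): print(P,(proj(d,box(*P))/.64).round(0),(proj(t,box(*P))/.64).round(0))
i=t['img'][105:225,120:270,::-1];cv2.imwrite('pics/t1c.png',cv2.resize(i,None,fx=5,fy=5,interpolation=cv2.INTER_CUBIC))
E
```

```text
[ 3.13863337e+00 -1.61215762e-03  1.76039495e+00] [-0.00040441 -0.14236321  0.20884601]
[-0.035, -0.09, 0.082] [[338. 202.]] [[284. 266.]]
[0.035, -0.09, 0.082] [[456. 203.]] [[278. 224.]]
[-0.03, -0.101, 0.081] [[347. 221.]] [[290. 262.]]
[0.03, -0.101, 0.081] [[447. 221.]] [[285. 226.]]
[-0.03, -0.101, 0.066] [[350. 218.]] [[291. 264.]]
[-0.1, -0.23, 0.098] [[243. 423.]] [[376. 289.]]
[0.1, -0.23, 0.098] [[549. 423.]] [[356. 170.]]
```

View pics/w1.png

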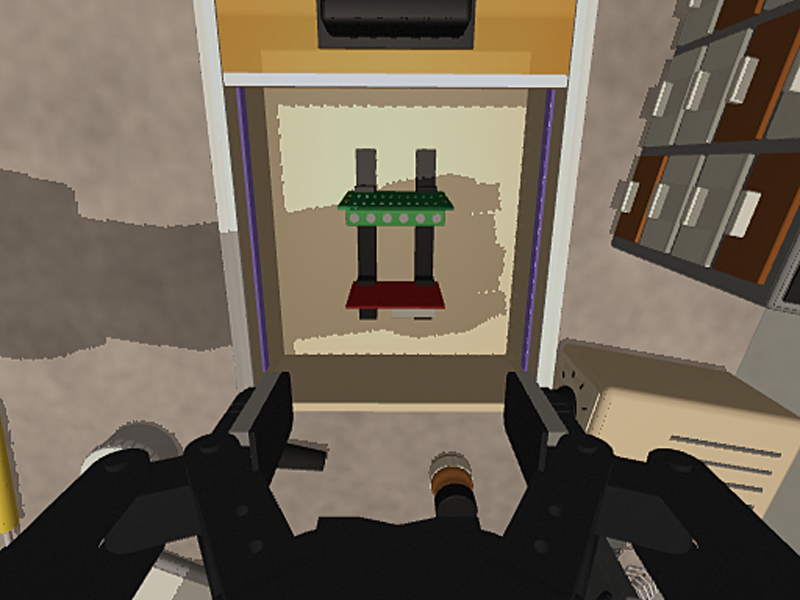

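The wrist view shows the window open and the relay board in the +y slot. Its top edge runs from (337,209) to (453,209), and the strip's top runs from (346,209) to (346–445,226). The strip sits a few mm to -y, so the board leans about 3° that way. The red sensor board is at (395,290).

```bash
python3 - <<'E'
from plan import *
d=np.load('pics/w1.npz')
g=lambda u,z:Rb.inv().apply(ray(d,np.array(u)*.64-.18,z)-b).round(4)
for n,u,z in(('topL',(337,209),.082),('topR',(453,209),.082),('stripL',(346,226),.081),('stripR',(445,226),.081),('win edge front L',(224,87),.0925),('win R',(567,87),.0925),('wall',(398,411),.086),('padL',(290,375),.19),('padR',(506,375),.19)): print(n,g(u,z))
print(Rb.inv().apply(d['eye']-b))
P=box(-.0015,-.1095,.15)
plan([(P,1.756),(P-[0,0,.062],1.756)])
E
```

```text
topL [-0.0359 -0.0937  0.082 ]
topR [ 0.0333 -0.0936  0.082 ]
stripL [-0.031  -0.1039  0.081 ]
stripR [ 0.029  -0.1038  0.081 ]
win edge front L [-0.092  -0.0291  0.0925]
win R [ 0.0902 -0.0285  0.0925]
wall [ 0.0008 -0.2281  0.086 ]
padL [-0.0431 -0.1484  0.19  ]
padR [ 0.0435 -0.1484  0.19  ]
[-0.00077779 -0.0665397   0.35128049]
[[1.62, -0.04, 2.92], [1.63, -0.05, 2.93], [-0.0, 0.0, 3.1], [-0.0, 0.0, 3.1]] [np.float64(0.1), np.float64(0.2), np.float64(-0.0), np.float64(-0.0)] 4
end [0.6284 0.0703 0.088 ] 1.7559
```

Request:
move_arm(gripper=[1,1,1,1,1], linear=[[1.7,0,3.0],[1.7,0,3.0],[0,0,3.1],[0,0,3.5],[0,0,0]], twist=[0.1,0.2,0,0,0])

```text
clock: 8.05
position: [0.6268, 0.0718, 0.0786]
tool_rot: [-3.137, -0.002, 1.757]
force: [-0.4, -0.7, 0.7]
grip_width: 0.0856
finger_force: 0.0
```

```bash
python3 - <<'E'
from plan import *
s=monitor.observe();print(s['tool_rot'], Rb.inv().apply(s['position']-b),s['force'],s['grip_width'])
d=grab('wrist','w2');s=monitor.observe();print(s['tool_rot'], Rb.inv().apply(s['position']-b))
cv2.imwrite('pics/w2c.png',cv2.resize(d['img'][130:380,95:415,::-1],None,fx=2.4,fy=2.4,interpolation=cv2.INTER_CUBIC))
g=lambda x,y,z:((proj(d,box(x,y,z))[0]-[95,130])*2.4).round(0)
s2=Rb.inv().apply(s['position']-b)
for dx in(-.042,.042):
  for dy in(-.011,.011):
    print(dx,dy,[g(s2[0]+dx,s2[1]+dy,s2[2]+h) for h in(0,.013)])
print('strip',[g(x,y,.081) for x in(-.031,.029) for y in(-.0938,-.1038)])
E
```

```text
[-3.13726723e+00 -1.67539752e-03  1.75664993e+00] [-0.00281322 -0.10768807  0.07859045] [-0.41982942 -0.69091211  0.68185775] 0.0855709711695191
[-3.14050190e+00 -1.49825540e-03  1.75606673e+00] [-0.00133403 -0.10801304  0.08141524]
-0.042 -0.011 [array([208., 332.]), array([193., 365.])]
-0.042 0.011 [array([201., 245.]), array([184., 273.])]
0.042 -0.011 [array([569., 332.]), array([585., 366.])]
0.042 0.011 [array([577., 246.]), array([594., 274.])]
strip [array([255., 231.]), array([258., 272.]), array([525., 232.]), array([523., 273.])]
```

View pics/w2c.png

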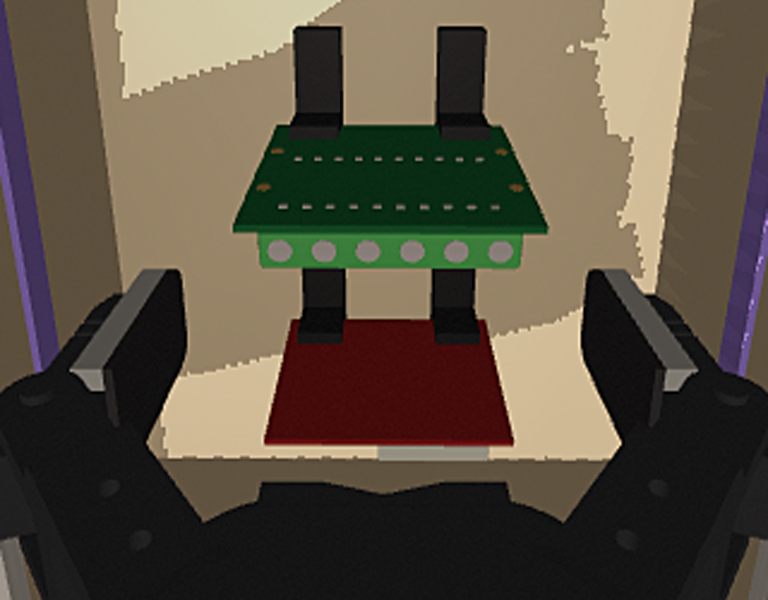

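The crop shows the fingertips' inner rear corners at (182,271) and (584,271), as predicted for a TCP fixed at the shut-finger end. They are just in front of the board plane, and the strip spans (258–522, 232–268). I'll lower and close on the strip's ends.

Request:
move_arm(gripper=[1,1,0.75,0.65,0.6,0.6,0.6,0.6], linear=[[0,0,1.0],[0,0,0.6],[0,0,0],[0,0,0],[0,0,0],[0,0,0],[0,0,0],[0,0,0]], twist=[0,0,0,0,0,0,0,0], squeeze=25)

```text
clock: 8.9
position: [0.6303, 0.0707, 0.068]
tool_rot: [3.137, -0.001, 1.754]
force: [-2.5, -1.0, 7.3]
grip_width: 0.0586
finger_force: 26.2
```

```bash
python3 - <<'E'
from plan import *
d=grab('wrist','w3');s=monitor.observe();print(s['tool_rot'], Rb.inv().apply(s['position']-b),s['force'],s['finger_force'],s['grip_width'])
cv2.imwrite('pics/w3c.png',cv2.resize(d['img'][130:330,125:385,::-1],None,fx=3,fy=3,interpolation=cv2.INTER_CUBIC))
E
```

```text
[ 3.13748334e+00 -6.03780396e-04  1.75426907e+00] [ 0.00045478 -0.10942183  0.068044  ] [-2.40871767 -1.11998267  7.12494909] 26.19892472110223 0.058872559032785494
```

View pics/w3c.png

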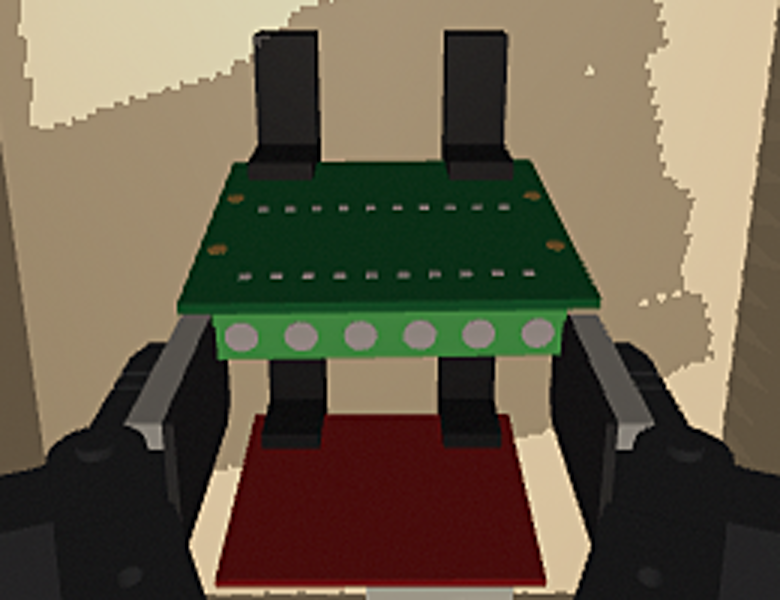

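The crop shows both pads clamped on the strip's ends at (222,340) and (560,340), just in front of the board edge. Next I lift about 12 mm, so 3–4 mm stays in the slot.

Request:
move_arm(gripper=[0.6,0.6,0.6,0.6], linear=[[0,0,-0.4],[0,0,-0.4],[0,0,-0.2],[0,0,0]], twist=[0,0,0,0])

```text
clock: 9.35
position: [0.6303, 0.071, 0.0778]
tool_rot: [3.137, -0.001, 1.754]
force: [0.1, 0.9, -0.7]
grip_width: 0.0585
finger_force: 27.0
```

```bash
python3 - <<'E'
from plan import *
s=monitor.observe();print(s['tool_rot'], Rb.inv().apply(s['position']-b),s['force'],s['finger_force'],s['grip_width'])
E
```

```text
[ 3.13745409e+00 -9.15606255e-04  1.75448220e+00] [ 0.00043554 -0.1091909   0.07782775] [ 0.14210421  0.85736076 -0.66074964] 27.018063493596856 0.058503867434238556
```

Request:
move_arm(gripper=[0.6,0.6,0.6,0.6,0.6,0.6,0.6], linear=[[0,0,-0.2],[0.4,0,0],[0.4,0,0],[0.4,0,0],[0.4,0,0],[0.4,0,0],[0,0,0]], twist=[0,0,0,0,0,0,0])

```text
clock: 10.05
position: [0.6262, 0.0913, 0.0793]
tool_rot: [3.138, -0.001, 1.755]
force: [0.5, -1.7, 0.9]
grip_width: 0.0583
finger_force: 28.1
```

```bash
python3 - <<'E'
from plan import *
d=grab('wrist','w4');s=monitor.observe();print(s['tool_rot'], Rb.inv().apply(s['position']-b),s['force'],s['finger_force'],s['grip_width'])
cv2.imwrite('pics/w4c.png',cv2.resize(d['img'][130:330,125:385,::-1],None,fx=3,fy=3,interpolation=cv2.INTER_CUBIC))
E
```

```text
[ 3.13828463e+00 -8.17001563e-04  1.75500593e+00] [ 0.0001875  -0.08893252  0.07930452] [ 0.93976317 -1.69242987  0.52359089] 28.189276656557922 0.0584184458233186
```

View pics/w4c.png

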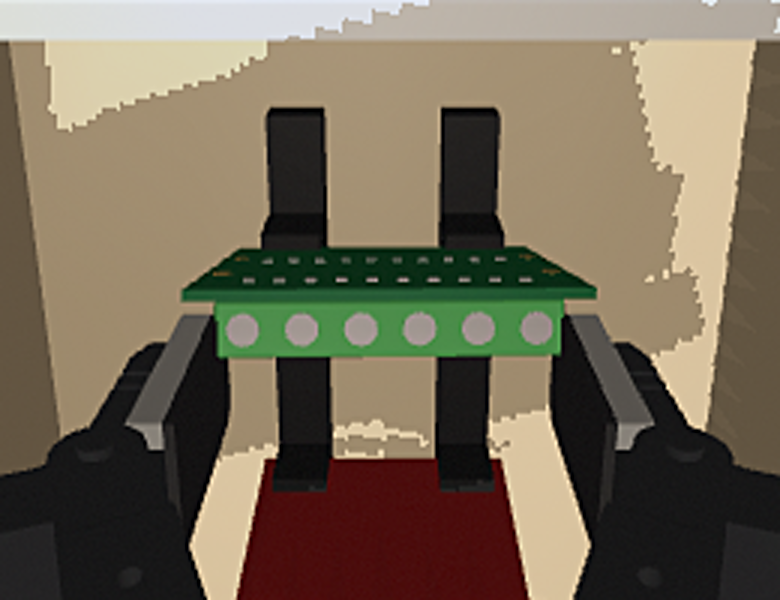

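The crop shows the board pivoting in the pads: the back face has shrunk to rows 248–290, between the corners (184,289) and (596,289). I've used up my picture views, so from here I'll measure the tilt by image code, validated on the corners I read off.

```bash
cat > ang.py <<'E'
from plan import *
def mask(d):
    i=d['img'].astype(int); r,g,bl=i[...,0],i[...,1],i[...,2]
    return ((g>1.6*r)&(g>1.15*bl)&(g>25)&(g<90)).astype(np.uint8)
def corners(d):
    m=cv2.morphologyEx(mask(d),cv2.MORPH_CLOSE,np.ones((7,7),np.uint8))
    n,l,st,_=cv2.connectedComponentsWithStats(m); k=1+np.argmax(st[1:,4]); ys,xs=np.where(l==k)
    y0,y1=ys.min(),ys.max(); L=[];Q=[]
    for y in range(y0+2,y1-3): r=xs[ys==y]; L.append((y,r.min()-.5));Q.append((y,r.max()+.5))
    L,Q=np.array(L),np.array(Q)
    return L,Q,y0-.5,y1+.5,st[k]
def quad(d,trim=.15):
    L,Q,y0,y1,st=corners(d); n=len(L); a,c=int(n*trim),max(int(n*(1-trim)),int(n*trim)+3)
    pl=np.polyfit(L[a:c,0],L[a:c,1],1); pq=np.polyfit(Q[a:c,0],Q[a:c,1],1)
    return np.array([[np.polyval(pl,y0),y0],[np.polyval(pq,y0),y0],[np.polyval(pq,y1),y1],[np.polyval(pl,y1),y1]])
BL=np.array([[-.035,.001,0],[.035,.001,0],[.035,.001,.066],[-.035,.001,.066]])
def fitboard(d,px,x0):
    """back-face corners botL botR topR topL -> board origin and axes: p=(x,y,z,tilt,roll,yaw) world"""
    M=lambda p:R.from_euler('zyx',[p[5],p[4],-p[3]])
    f=lambda p:(proj(d,M(p).apply(BL)+p[:3])-px).ravel()
    s=least_squares(f,x0,x_scale=[.01,.01,.01,.1,.1,.1]); return s.x,f(s.x).reshape(-1,2).round(1),M(s.x)
E
python3 - <<'E'
from ang import *
for n,man in(('w3',[(234,162),(530,160),(600,300),(180,302)]),('w4',[(240,248),(530,248),(596,289),(184,289)])):
    d=np.load(f'pics/{n}.npz'); mp=np.array(man)/3+[125,130]-.33; q=quad(d)
    print(n,man,((q-[125,130]+.33)*3).round(0).tolist())
    for px in(mp,q):
        x,r,_=fitboard(d,px,np.r_[box(0,-.09,.02),.1,0,Yb]); print(Rb.inv().apply(x[:3]-b).round(4),np.degrees(x[3:]).round(2),abs(r).max())
E
```

```text
w3 [(234, 162), (530, 160), (600, 300), (180, 302)] [[235.0, 158.0], [528.0, 158.0], [617.0, 332.0], [165.0, 332.0]]
[-0.0007 -0.0883  0.0142] [-4.67  2.32 10.  ] 0.3
[-0.0007 -0.0854  0.0232] [-8.34  3.11  9.32] 2.6
w4 [(240, 248), (530, 248), (596, 289), (184, 289)] [[193.0, 245.0], [812.0, 245.0], [-70.0, 359.0], [218.0, 359.0]]
[-0.0005 -0.0897  0.0253] [15.36 -1.92  9.99] 0.9
[ 0.0216 -0.0546  0.1149] [-28.75 -65.44  53.8 ] 84.4
```

```bash
python3 - <<'E'
from ang import *
d=np.load('pics/w4.npz')['img']
f=lambda x,y:(int(x/3+125),int(y/3+130))
for p in[(390,268),(300,255),(390,296),(390,305),(480,345),(300,345)]:
    u,v=f(*p);print(p,d[v,u])
u=f(390,0)[0]; print([d[v,u].tolist() for v in range(208,252)])
E
```

```text
(390, 268) [10 44 22]
(300, 255) [ 4 42 17]
(390, 296) [39 92 54]
(390, 305) [ 70 134  67]
(480, 345) [ 63 140  63]
(300, 345) [119 146 109]
[[162, 143, 114], [163, 144, 115], [167, 146, 117], [169, 147, 117], [88, 91, 65], [0, 33, 10], [6, 41, 19], [10, 43, 20], [29, 53, 34], [6, 40, 18], [6, 42, 17], [10, 44, 22], [8, 43, 19], [9, 43, 20], [10, 44, 21], [6, 43, 20], [11, 43, 22], [8, 44, 20], [27, 74, 41], [42, 96, 57], [39, 92, 54], [37, 90, 52], [48, 106, 49], [70, 134, 67], [77, 143, 75], [76, 141, 75], [76, 141, 74], [76, 141, 74], [77, 141, 74], [76, 142, 74], [76, 141, 74], [76, 141, 75], [76, 141, 74], [76, 141, 74], [76, 142, 75], [77, 141, 75], [77, 142, 75], [77, 143, 75], [76, 143, 75], [69, 142, 73], [86, 134, 69], [173, 141, 117], [163, 141, 112], [160, 140, 111]]
```

```bash
cat >> ang.py <<'E'
def mask(d,gm=68):
    i=d['img'].astype(int); r,g,bl=i[...,0],i[...,1],i[...,2]
    return ((g>2*r)&(g>1.3*bl)&(g>20)&(g<gm)).astype(np.uint8)
def quad(d,gm=68):
    m=cv2.morphologyEx(mask(d,gm),cv2.MORPH_CLOSE,np.ones((5,5),np.uint8))
    n,l,st,_=cv2.connectedComponentsWithStats(m); k=1+np.argmax(st[1:,4]); m=l==k
    ys,xs=np.where(m); w=m.sum(1); ok=[y for y in np.unique(ys)]; ok=ok[2:-2]
    # side lines (robust), top and bottom lines from columns within the narrower row
    fl=lambda a,c:cv2.fitLine(np.float32(np.c_[a,c]),cv2.DIST_HUBER,0,.01,.01).ravel()
    lL=fl([np.where(m[y])[0].min()-.5 for y in ok],ok); lR=fl([np.where(m[y])[0].max()+.5 for y in ok],ok)
    rows=np.unique(ys); na=np.where(m[rows[3]])[0]; nb=np.where(m[rows[-4]])[0]
    cs=[c for c in range(max(na.min(),nb.min())+6,min(na.max(),nb.max())-6)]
    lB=fl(cs,[np.where(m[:,c])[0].min()-.5 for c in cs]); lT=fl(cs,[np.where(m[:,c])[0].max()+.5 for c in cs])
    X=lambda p,q:(lambda t:p[2:]+t*p[:2])(np.linalg.solve(np.c_[p[:2],-q[:2]],q[2:]-p[2:])[0])
    return np.array([X(lL,lB),X(lR,lB),X(lR,lT),X(lL,lT)])
E
python3 - <<'E'
from ang import *
for n,man in(('w3',[(234,162),(530,160),(600,300),(180,302)]),('w4',[(240,248),(530,248),(596,289),(184,289)])):
    d=np.load(f'pics/{n}.npz'); q=quad(d)
    print(n,man,((q-[125,130]+.33)*3).round(0).tolist())
    x,r,_=fitboard(d,q,np.r_[box(0,-.09,.02),.1,0,Yb]); print(Rb.inv().apply(x[:3]-b).round(4),np.degrees(x[3:]).round(2),abs(r).max())
E
```

```text
Traceback (most recent call last):
  File "ang.py", line 34, in quad
    lB=fl(cs,[np.where(m[:,c])[0].min()-.5 for c in cs]); lT=fl(cs,[np.where(m[:,c])[0].max()+.5 for c in cs])
  File "ang.py", line 30, in <lambda>
    fl=lambda a,c:cv2.fitLine(np.float32(np.c_[a,c]),cv2.DIST_HUBER,0,.01,.01).ravel()
                  ~~~~~~~~~~~^^^^^^^^^^^^^^^^^^^^^^^^^^^^^^^^^^^^^^^^^^^^^^^^^
cv2.error: OpenCV(4.12.0) /io/opencv/modules/imgproc/src/linefit.cpp:50: error: (-215:Assertion failed) count > 0 in function 'fitLine2D_wods'
```

```bash
sed -i 's/ok=ok\[2:-2\]/ok=[y for y in ok if w[y]>.55*w.max()][2:-2]/; s/rows=np.unique(ys);/rows=np.array(ok);/; s/rows\[3\]/rows[0]/; s/rows\[-4\]/rows[-1]/' ang.py
cat > t.py <<'E'
from ang import *
for n,man in(('w3',[(234,162),(530,160),(600,300),(180,302)]),('w4',[(240,248),(530,248),(596,289),(184,289)])):
    d=np.load(f'pics/{n}.npz'); q=quad(d)
    print(n,man,((q-[125,130]+.33)*3).round(0).tolist())
    x,r,_=fitboard(d,q,np.r_[box(0,-.09,.02),.1,0,Yb]); print(Rb.inv().apply(x[:3]-b).round(4),np.degrees(x[3:]).round(2),abs(r).max())
E
python3 t.py
```

```text
w3 [(234, 162), (530, 160), (600, 300), (180, 302)] [[233.0, 167.0], [531.0, 164.0], [601.0, 302.0], [178.0, 303.0]]
[-0.0007 -0.0891  0.0154] [-3.77  2.1  10.06] 0.5
w4 [(240, 248), (530, 248), (596, 289), (184, 289)] [[240.0, 248.0], [526.0, 248.0], [593.0, 287.0], [186.0, 287.0]]
[-0.0009 -0.0905  0.0236] [15.68 -1.61  9.93] 0.7
```

```bash
sed -i "s/from_euler('zyx'/from_euler('ZYX'/" ang.py; python3 t.py
```

```text
w3 [(234, 162), (530, 160), (600, 300), (180, 302)] [[233.0, 167.0], [531.0, 164.0], [601.0, 302.0], [178.0, 303.0]]
[-0.0007 -0.0891  0.0154] [-4.08  1.41 10.18] 0.5
w4 [(240, 248), (530, 248), (596, 289), (184, 289)] [[240.0, 248.0], [526.0, 248.0], [593.0, 287.0], [186.0, 287.0]]
[-0.0009 -0.0905  0.0236] [15.72  1.15  9.99] 0.7
```

Request:
move_arm(gripper=[0.6,0.6,0.6], linear=[[0.3,0,0],[0.2,0,0],[0,0,0]], twist=[0,0,0])

```text
clock: 10.4
position: [0.6253, 0.0954, 0.079]
tool_rot: [3.139, -0.001, 1.755]
force: [2.8, -3.6, -6.9]
grip_width: 0.0581
finger_force: 28.6
```

```bash
cat > m.py <<'E'
import sys
from ang import *
d=grab('wrist',sys.argv[1]); s=monitor.observe(); q=quad(d)
g=np.r_[s['position']-[0,0,.055],.3,0,s['tool_rot'][2]-np.pi/2]
x,r,M=fitboard(d,q,g); print(q.round(0).tolist());print('origin',x[:3].round(4),'box',Rb.inv().apply(x[:3]-b).round(4),'tilt,roll,yaw',np.degrees(x[3:]).round(2),'res',abs(r).max())
print(s['clock'],s['position'].round(4),s['tool_rot'].round(4),s['force'].round(1),s['finger_force'],s['grip_width'])
t=R.from_euler('xyz',s['tool_rot']); print('board origin in tool',t.inv().apply(x[:3]-s['position']).round(4),'face',(x[:3]+M.apply([0,-.001,.033])).round(4))
E
python3 m.py w5
```

```text
[[205.0, 218.0], [301.0, 218.0], [322.0, 226.0], [187.0, 226.0]]
origin [0.6258 0.0889 0.0242] box [-0.0007 -0.0908  0.0242] tilt,roll,yaw [19.61  0.82 10.09] res 1.2
10.45 [0.6253 0.0953 0.0791] [ 3.1386e+00 -6.0000e-04  1.7545e+00] [ 2.6 -3.9 -6.2] 28.574489838229056 0.05890763908676127
board origin in tool [-0.0064 -0.0009  0.0549] face [0.6245 0.0989 0.0556]
```

Request:
move_arm(gripper=[0.6,0.6,0.6,0.6,0.6,0.6,0.6,0.6], linear=[[0,0,-0.3],[0,0,-0.7],[-0.5,0,-1.5],[-0.5,0,-3],[0,0,-3],[0,0,-3],[0,0,-3],[0,0,0]], twist=[0,0,0,0,0,0,0,0])

```text
clock: 11.25
position: [0.6286, 0.0859, 0.23]
tool_rot: [3.131, -0.001, 1.754]
force: [0.6, -0.5, -0.7]
grip_width: 0.0584
finger_force: 28.8
```

```bash
python3 m.py w6; python3 - <<'E'
from h import *
d=np.load('pics/w6.npz')
print(d['img'][205:240,255].tolist())
E
```

```text
[[205.0, 204.0], [299.0, 204.0], [324.0, 228.0], [186.0, 228.0]]
origin [0.6265 0.0906 0.1741] box [ 0.0004 -0.0892  0.1741] tilt,roll,yaw [9.06 1.4  9.67] res 0.6
11.3 [0.6277 0.0856 0.2276] [ 3.1337e+00 -1.0000e-03  1.7544e+00] [-0.2 -0.5 -1.6] 28.80352047177439 0.0581890839999301
board origin in tool [ 0.0051 -0.0007  0.0535] face [0.6266 0.0949 0.2068]
[[5, 39, 17], [7, 40, 17], [5, 41, 18], [10, 42, 20], [6, 41, 16], [4, 39, 16], [2, 36, 13], [1, 37, 13], [6, 40, 18], [8, 41, 18], [8, 42, 20], [7, 41, 19], [8, 41, 19], [3, 40, 16], [10, 42, 21], [8, 42, 19], [9, 42, 21], [10, 41, 20], [7, 42, 18], [6, 41, 18], [11, 42, 20], [3, 38, 15], [12, 45, 22], [32, 81, 45], [37, 89, 50], [35, 86, 50], [37, 88, 49], [62, 124, 58], [76, 141, 74], [73, 136, 70], [72, 135, 70], [72, 135, 70], [71, 135, 68], [71, 136, 69], [71, 134, 69]]
```

The tilt fell to about 9° as the board came out of the slot, probably because it bound there. I'll set it again by pushing the board's lower back face against the outer top edge of the box's -y wall.

Request:
move_arm(gripper=[0.6,0.6,0.6,0.6,0.6,0.6,0.6], linear=[[-2,0,0],[-3,0,0],[-3,0,0],[-3,0,0],[-3,0,0],[-2.5,0,0],[0,0,0]], twist=[0,0,0,0,0,0,0])

```text
clock: 12.0
position: [0.6567, -0.0812, 0.2237]
tool_rot: [3.139, 0.0, 1.75]
force: [-0.3, -0.2, 0.3]
grip_width: 0.0583
finger_force: 28.8
```

```bash
python3 m.py w7; python3 - <<'E'
from plan import *
d=np.load('pics/w1.npz'); print('flux', Rb.inv().apply(ray(d,np.array([450,465])*.64,.055)-b))
E
```

```text
[[204.0, 204.0], [300.0, 204.0], [324.0, 228.0], [186.0, 228.0]]
origin [ 0.6544 -0.0764  0.1684] box [-0.003  -0.2585  0.1684] tilt,roll,yaw [9.18 1.64 9.51] res 0.4
12.05 [ 0.6566 -0.0787  0.2237] [ 3.1392e+00 -8.0000e-04  1.7520e+00] [ 0.3  1.5 -1. ] 28.788205089622352 0.05820393113001289
board origin in tool [ 0.0026 -0.0018  0.0553] face [ 0.6547 -0.072   0.2011]
flux [ 0.04243816 -0.29571161  0.055     ]
```

Request:
move_arm(gripper=[0.6,0.6,0.6,0.6,0.6,0.6,0.6], linear=[[0,0,3],[0,0,3],[0,0,2.5],[0,0,0.8],[1.0,0,0],[0.5,0,0],[0,0,0]], twist=[0,0,0,0,0,0,0])

```text
clock: 12.75
position: [0.6551, -0.0601, 0.1328]
tool_rot: [3.136, -0.001, 1.756]
force: [0.4, -0.5, -1.3]
grip_width: 0.0585
finger_force: 28.8
```

```bash
python3 m.py w8
```

```text
[[205.0, 204.0], [300.0, 204.0], [324.0, 228.0], [186.0, 228.0]]
origin [ 0.6531 -0.0551  0.0777] box [-0.0004 -0.2373  0.0777] tilt,roll,yaw [9.12 1.18 9.99] res 0.1
12.8 [ 0.6551 -0.061   0.1326] [ 3.1364e+00 -6.0000e-04  1.7556e+00] [ 0.1 -0.6 -0.4] 28.797388658204 0.058406417587510605
board origin in tool [ 0.0062 -0.0011  0.0549] face [ 0.653  -0.0508  0.1104]
```

Request:
move_arm(gripper=[0.6,0.6,0.6,0.6], linear=[[0.5,0,0],[0.4,0,0],[0.4,0,0],[0,0,0]], twist=[0,0,0,0])

```text
clock: 13.2
position: [0.6521, -0.0486, 0.1314]
tool_rot: [3.138, -0.001, 1.755]
force: [0.1, -2.1, 0.7]
grip_width: 0.0583
finger_force: 29.1
```

```bash
python3 m.py w9
```

```text
[[204.0, 214.0], [302.0, 214.0], [324.0, 226.0], [186.0, 226.0]]
origin [ 0.6518 -0.0501  0.0791] box [-0.0007 -0.2322  0.0791] tilt,roll,yaw [16.06  0.8  10.12] res 1.6
13.25 [ 0.6522 -0.049   0.1314] [ 3.1380e+00 -6.0000e-04  1.7548e+00] [ 0.9 -0.6  0.8] 29.064758329732285 0.05814525112169085
board origin in tool [-0.001  -0.0008  0.0522] face [ 0.6508 -0.042   0.1111]
```

Request:
move_arm(gripper=[0.6,0.6,0.6,0.6,0.6], linear=[[0.4,0,0],[0,0,0],[-1.0,0,0],[-1.0,0,0],[0,0,0]], twist=[0,0,0,0,0])

```text
clock: 13.75
position: [0.6551, -0.0674, 0.131]
tool_rot: [3.139, -0.0, 1.752]
force: [-0.3, -1.1, -0.7]
grip_width: 0.0584
finger_force: 28.8
```

```bash
python3 m.py wa
```

```text
[[205.0, 204.0], [300.0, 204.0], [324.0, 228.0], [186.0, 228.0]]
origin [ 0.6531 -0.0624  0.076 ] box [-0.0017 -0.2445  0.076 ] tilt,roll,yaw [9.17 1.31 9.75] res 0.1
13.8 [ 0.6551 -0.0662  0.1311] [ 3.1384e+00 -7.0000e-04  1.7527e+00] [ 0.3 -0.1 -1.1] 28.79182078901067 0.05819527847470538
board origin in tool [ 0.0041 -0.0014  0.0551] face [ 0.6531 -0.058   0.1087]
```

The tilt returns to exactly 9°, so at 25 N the pads hold it like a pivot. I'll push again with a much stronger grip and see whether it holds.

Request:
move_arm(gripper=[0.6,0.6,0.6,0.6,0.6,0.6,0.6,0.6], linear=[[0,0,0],[0,0,0],[0.8,0,0],[0.4,0,0],[0.4,0,0],[0.4,0,0],[0.2,0,0],[0,0,0]], twist=[0,0,0,0,0,0,0,0], squeeze=110)

```text
clock: 14.6
position: [0.651, -0.0431, 0.1313]
tool_rot: [3.138, -0.001, 1.755]
force: [0.0, -2.7, -0.4]
grip_width: 0.0536
finger_force: 116.6
```

```bash
python3 m.py wb
```

```text
Traceback (most recent call last):
  File "m.py", line 3, in <module>
    d=grab('wrist',sys.argv[1]); s=monitor.observe(); q=quad(d)
                                                        ~~~~^^^
  File "ang.py", line 31, in quad
    lL=fl([np.where(m[y])[0].min()-.5 for y in ok],ok); lR=fl([np.where(m[y])[0].max()+.5 for y in ok],ok)
  File "ang.py", line 30, in <lambda>
    fl=lambda a,c:cv2.fitLine(np.float32(np.c_[a,c]),cv2.DIST_HUBER,0,.01,.01).ravel()
                  ~~~~~~~~~~~^^^^^^^^^^^^^^^^^^^^^^^^^^^^^^^^^^^^^^^^^^^^^^^^^
cv2.error: OpenCV(4.12.0) /io/opencv/modules/imgproc/src/linefit.cpp:50: error: (-215:Assertion failed) count > 0 in function 'fitLine2D_wods'
```

Request:
move_arm(gripper=[0.6,0.6,0.6], linear=[[-0.8,0,0],[-1.2,0,0],[0,0,0]], twist=[0,0,0])

```text
clock: 14.95
position: [0.6549, -0.0656, 0.1311]
tool_rot: [3.138, -0.0, 1.752]
force: [-0.3, -0.4, -0.8]
grip_width: 0.0539
finger_force: 115.2
```

```bash
python3 m.py wc
```

```text
[[205.0, 204.0], [300.0, 204.0], [324.0, 226.0], [187.0, 226.0]]
origin [ 0.6528 -0.0609  0.0752] box [-0.0017 -0.2429  0.0752] tilt,roll,yaw [9.58 1.64 9.6 ] res 0.1
15.0 [ 0.6547 -0.0644  0.131 ] [ 3.1384e+00 -7.0000e-04  1.7526e+00] [-0.5 -0.7  0.3] 115.18264576792717 0.053473293603997885
board origin in tool [ 0.0037 -0.0014  0.0558] face [ 0.653  -0.0563  0.1079]
```

```bash
cat > piv.py <<'E'
from ang import *
# camera->tool: average of wrist eye offset with tool pose guess (vertical tool, camera yaw -> tool yaw)
rows=[]
for n in('w3','w4','w5','w6','w7','w8','w9','wa','wc'):
    d=np.load(f'pics/{n}.npz'); q=quad(d)
    ty=d['rotation'][2]+np.pi/2
    x,r,M=fitboard(d,q,np.r_[d['eye']+R.from_euler('z',ty).apply([-.07,0,-.2]),.3,0,ty-np.pi/2])
    h=R.from_euler('z',ty).inv().apply(x[:3]-d['eye'])   # x: forward (box +y), z: up
    rows.append((x[3],h[0],h[2])); print(n,np.degrees(x[3]).round(2),(h*1000).round(1),'yaw',np.degrees(x[5]-ty).round(1)+90,'roll',np.degrees(x[4]).round(2),'camroll',d['rotation'].round(4))
rows=np.array(rows)
def f(p,k):
    t=rows[k,0]; # origin = P + (-yp)*(cos,-sin) + (-zp)*(sin,cos)
    return np.r_[p[0]-p[2]*np.cos(t)-p[3]*np.sin(t)-rows[k,1], p[1]+p[2]*np.sin(t)-p[3]*np.cos(t)-rows[k,2]]
for k in([0,1,2,3,4,5,6,7,8],[1,2,3,4,5,6,7,8],[0,3,4,5,7]):
    s=least_squares(f,[-.07,-.15,-.007,.06],args=(k,)); print('pivot yp,zp',s.x.round(4),'rms',np.sqrt(np.mean(s.fun**2)))
E
python3 piv.py
```

```text
w3 -4.08 [ -56.5    0.8 -194.3] yaw -0.29999999999999716 roll 1.41 camroll [-0.3013 -0.0042  0.1834]
w4 15.72 [ -78.8    0.7 -197.4] yaw -0.5999999999999943 roll 1.15 camroll [-0.3009 -0.0034  0.1844]
w5 19.61 [ -83.4    0.4 -196.6] yaw -0.4000000000000057 roll 0.82 camroll [-0.3013 -0.0031  0.1838]
w6 9.06 [ -71.7   -0.3 -197.6] yaw -0.7999999999999972 roll 1.4 camroll [-0.3007 -0.0107  0.1835]
w7 9.18 [ -71.8    1.1 -196.9] yaw -0.7999999999999972 roll 1.64 camroll [-0.3024 -0.0023  0.1791]
w8 9.12 [ -71.4    0.4 -196.8] yaw -0.5999999999999943 roll 1.18 camroll [-0.3009 -0.0055  0.1854]
w9 16.06 [ -78.3    0.2 -194. ] yaw -0.4000000000000057 roll 0.8 camroll [-0.3011 -0.0037  0.1842]
wa 9.17 [ -71.6    0.8 -196.7] yaw -0.5999999999999943 roll 1.31 camroll [-0.3019 -0.0032  0.1812]
wc 9.58 [ -71.9    0.8 -197.5] yaw -0.7999999999999972 roll 1.64 camroll [-0.3019 -0.0033  0.1811]
pivot yp,zp [-0.0727 -0.1324 -0.0115  0.0634] rms 0.0007491227523076798
pivot yp,zp [-0.0698 -0.1347 -0.0081  0.0618] rms 0.0007601710105977382
pivot yp,zp [-0.0756 -0.1301 -0.0145  0.0654] rms 0.00025308343085518224
```

The board hangs freely about the two pad contacts. The fit puts the pivot about 9 mm in front of the board's mid-plane and 62 mm up, so the tilt angle is set by where the pads hold the strip. To get 20° I need the pivot lower and further forward. I'll put the board back in its slot and regrip deeper and nearer the strip's front.

Request:
move_arm(gripper=[0.6,0.6,0.6,0.6,0.6,0.6,0.6,0.6], linear=[[0,0,-3],[0,0,-3],[2,0,-3],[4,0,0],[4,0,0],[3,0,0],[2.0,0,0],[0,0,0]], twist=[0,0,0,0,0,0,0,0], squeeze=30)

```text
clock: 15.8
position: [0.6262, 0.0884, 0.2215]
tool_rot: [3.138, -0.003, 1.759]
force: [-0.2, 0.3, -1.0]
grip_width: 0.0538
finger_force: 115.2
```

```bash
python3 m.py wd
```

```text
[[205.0, 204.0], [299.0, 202.0], [323.0, 226.0], [187.0, 226.0]]
origin [0.6239 0.093  0.1641] box [-0.0018 -0.0864  0.1641] tilt,roll,yaw [ 8.99  1.65 10.3 ] res 0.6
15.85 [0.6267 0.0861 0.2214] [ 3.1382e+00 -1.5000e-03  1.7570e+00] [ 0.1 -0.  -0.7] 115.19457746297121 0.05352160487993831
board origin in tool [ 0.0072 -0.0017  0.0574] face [0.6241 0.0972 0.1968]
```

Request:
move_arm(gripper=[0.6,0.6,0.6,0.6,0.6,0.6], linear=[[0,0,3.5],[0,0,3.5],[0,0,3],[0,0,1.5],[0,0,0.7],[0,0,0]], twist=[0,0,0,0,0,0])

```text
clock: 16.45
position: [0.6275, 0.0843, 0.0993]
tool_rot: [3.139, -0.001, 1.754]
force: [-0.3, 0.1, -0.4]
grip_width: 0.0536
finger_force: 115.2
```

```bash
python3 m.py we
```

```text
[[205.0, 203.0], [299.0, 202.0], [323.0, 226.0], [187.0, 226.0]]
origin [0.6254 0.0888 0.0419] box [-0.0011 -0.0907  0.0419] tilt,roll,yaw [ 9.05  1.49 10.  ] res 0.4
16.5 [0.6279 0.0845 0.1002] [ 3.1373e+00 -8.0000e-04  1.7541e+00] [ 0.2  0.4 -0.6] 115.21039254963398 0.05297873504151413
board origin in tool [ 0.0047 -0.0019  0.0583] face [0.6255 0.0931 0.0746]
```

Request:
move_arm(gripper=[0.6,0.6,0.6,0.6,0.6,0.6,0.6], linear=[[-0.3,0,0.4],[0,0,0.5],[0,0,0.4],[0.2,0,0],[0.2,0,0],[0.2,0,0],[0,0,0]], twist=[0,0,0,0,0,0,0])

```text
clock: 17.2
position: [0.6271, 0.0879, 0.0867]
tool_rot: [3.138, -0.001, 1.755]
force: [-1.7, -0.7, 5.1]
grip_width: 0.0534
finger_force: 117.1
```

```bash
python3 m.py wf
```

```text
[[206.0, 212.0], [299.0, 212.0], [323.0, 226.0], [187.0, 226.0]]
origin [0.6265 0.0862 0.0304] box [-0.0005 -0.0935  0.0304] tilt,roll,yaw [15.06  1.21  9.91] res 0.2
17.25 [0.6271 0.0878 0.0867] [ 3.1375e+00 -8.0000e-04  1.7548e+00] [-2.  -0.   6.5] 117.17343974858522 0.05321612307289088
board origin in tool [-0.0014 -0.0012  0.0564] face [0.6258 0.0938 0.0625]
```

Request:
move_arm(gripper=[0.6,0.6,0.6,0.6,0.6], linear=[[0,0,-0.15],[0.2,0,0],[0.2,0,0],[0.1,0,0],[0,0,0]], twist=[0,0,0,0,0])

```text
clock: 17.75
position: [0.6259, 0.0928, 0.0878]
tool_rot: [3.138, -0.001, 1.755]
force: [-0.3, 0.4, -1.2]
grip_width: 0.0535
finger_force: 115.2
```

```bash
python3 m.py wg
```

```text
[[205.0, 204.0], [299.0, 203.0], [323.0, 226.0], [187.0, 226.0]]
origin [0.6237 0.0973 0.0303] box [-0.0011 -0.0821  0.0303] tilt,roll,yaw [ 9.08  1.49 10.05] res 0.4
17.8 [0.6259 0.0926 0.0877] [ 3.1384e+00 -9.0000e-04  1.7547e+00] [-0.  -0.4 -0.4] 115.20656023174524 0.05360053541702092
board origin in tool [ 0.005  -0.0015  0.0574] face [0.6238 0.1016 0.063 ]
```

The pivot turns out to be elastic with slip. The board always returns to the same angle unless it is turned more than about 10° past it, and beyond that it slips to a new rest angle. So regripping isn't needed: I'll ease the grip back to about 28 N and push to roughly 31°, so it settles near 20°.

Request:
move_arm(gripper=[0.65,0.67,0.67], linear=[[0,0,0],[0,0,0],[0,0,0]], twist=[0,0,0], squeeze=25)

```text
clock: 18.1
position: [0.626, 0.0924, 0.0879]
tool_rot: [3.138, -0.001, 1.754]
force: [-0.0, 0.3, -0.7]
grip_width: 0.0573
finger_force: 46.7
```

```bash
python3 m.py wh
```

```text
[[205.0, 204.0], [300.0, 204.0], [324.0, 228.0], [186.0, 228.0]]
origin [0.624  0.0973 0.0325] box [-0.0009 -0.0821  0.0325] tilt,roll,yaw [9.11 1.29 9.88] res 0.1
18.15 [0.626  0.0925 0.0878] [ 3.1383e+00 -9.0000e-04  1.7545e+00] [0.3 0.8 0.1] 46.715388908050954 0.05759317810765332
board origin in tool [ 0.0051 -0.0012  0.0554] face [0.624  0.1016 0.0652]
```

Request:
move_arm(gripper=[0.68,0.68,0.68,0.68,0.68,0.68,0.68,0.68], linear=[[0,0,-2],[0,0,-3],[0,0,-3],[-3,0,-1.5],[-4,0,0],[-4,0,0],[-4,0,0],[-2,0,0]], twist=[0,0,0,0,0,0,0,0])

```text
clock: 18.95
position: [0.6568, -0.0792, 0.1826]
tool_rot: [3.138, 0.001, 1.751]
force: [-0.1, 0.6, -0.9]
grip_width: 0.0583
finger_force: 32.4
```

Request:
move_arm(gripper=[0.68,0.68,0.68,0.68], linear=[[0,0,0.5],[0,0,2],[0,0,2],[0,0,0]], twist=[0,0,0,0])

```text
clock: 19.35
position: [0.6554, -0.0738, 0.1352]
tool_rot: [-3.141, -0.002, 1.755]
force: [0.2, 0.5, -1.0]
grip_width: 0.0582
finger_force: 32.4
```

```bash
python3 m.py wi
```

```text
[[205.0, 204.0], [300.0, 204.0], [324.0, 228.0], [186.0, 228.0]]
origin [ 0.6531 -0.0687  0.0801] box [-0.0029 -0.2507  0.0801] tilt,roll,yaw [9.05 1.47 9.96] res 0.1
19.4 [ 0.6562 -0.0739  0.1369] [ 3.1401e+00 -1.7000e-03  1.7553e+00] [-0.  -0.6 -0.6] 32.38450747914612 0.05813596118581437
board origin in tool [ 0.0055 -0.0022  0.0568] face [ 0.6532 -0.0645  0.1129]
```

Request:
move_arm(gripper=[0.68,0.68,0.68,0.68,0.68,0.68,0.68,0.68], linear=[[0,0,0.6],[1.2,0,0],[0.6,0,0],[0.5,0,0],[0.5,0,0],[0.5,0,0],[0.5,0,0],[0,0,0]], twist=[0,0,0,0,0,0,0,0])

```text
clock: 20.2
position: [0.6499, -0.0367, 0.1319]
tool_rot: [3.138, -0.001, 1.755]
force: [-1.0, -2.0, 2.2]
grip_width: 0.0584
finger_force: 33.6
```

```bash
python3 - <<'E'
from plan import *
s=monitor.observe();print(s['tool_rot'], Rb.inv().apply(s['position']-b),s['force'],s['finger_force'],s['grip_width'])
E
```

```text
[ 3.13806732e+00 -8.37377883e-04  1.75523102e+00] [-1.13879317e-04 -2.18627816e-01  1.31879260e-01] [-0.97754517 -1.95129498  2.21314525] 33.55026423727395 0.05840636529386459
```

Request:
move_arm(gripper=[0.68,0.68,0.68], linear=[[-1.2,0,0],[-2.0,0,0],[0,0,0]], twist=[0,0,0])

```text
clock: 20.5
position: [0.656, -0.0729, 0.1315]
tool_rot: [3.139, 0.001, 1.751]
force: [-0.0, -1.0, -1.1]
grip_width: 0.0581
finger_force: 32.9
```

```bash
python3 m.py wj
```

```text
[[205.0, 214.0], [300.0, 214.0], [321.0, 226.0], [185.0, 228.0]]
origin [ 0.6554 -0.0757  0.0766] box [-0.0019 -0.258   0.0766] tilt,roll,yaw [15.81  0.44 10.71] res 0.7
20.55 [ 0.6558 -0.0712  0.1315] [ 3.1385e+00 -4.0000e-04  1.7518e+00] [-0.6 -0.1 -0. ] 32.93937395559624 0.05825120214266396
board origin in tool [-0.0043 -0.0014  0.0549] face [ 0.6541 -0.0678  0.1086]
```

The rest angle moved from 9° to 15.8°, as predicted. Next push goes about 4.5 mm further.

Request:
move_arm(gripper=[0.68,0.68,0.68,0.68,0.68,0.68,0.68], linear=[[1.5,0,0],[0.7,0,0],[0.5,0,0],[0.5,0,0],[0.3,0,0],[0.15,0,0],[0,0,0]], twist=[0,0,0,0,0,0,0])

```text
clock: 21.25
position: [0.6492, -0.033, 0.1318]
tool_rot: [3.138, -0.001, 1.755]
force: [-0.1, -2.6, 1.3]
grip_width: 0.0583
finger_force: 33.7
```

```bash
python3 - <<'E'
from plan import *
s=monitor.observe();print(s['tool_rot'], Rb.inv().apply(s['position']-b),s['force'],s['finger_force'],s['grip_width'])
E
```

```text
[ 3.13810465e+00 -6.32989671e-04  1.75453764e+00] [-1.55977249e-04 -2.14845586e-01  1.31817008e-01] [-0.1273684  -2.64000602  1.32607965] 33.68377360384329 0.05833837917994898
```

Request:
move_arm(gripper=[0.68,0.68,0.68], linear=[[-1.2,0,0],[-2.0,0,0],[0,0,0]], twist=[0,0,0])

```text
clock: 21.55
position: [0.6552, -0.0683, 0.1316]
tool_rot: [3.138, 0.0, 1.751]
force: [-0.6, -1.1, -1.5]
grip_width: 0.0579
finger_force: 33.1
```

```bash
python3 m.py wk; python3 - <<'E'
from ang import *
d=np.load('pics/wk.npz')
for u in(225,255,285): print(u,[tuple(d['img'][v,u]) [1] for v in range(200,250)])
E
```

```text
[[205.0, 219.0], [298.0, 217.0], [322.0, 226.0], [187.0, 226.0]]
origin [ 0.6547 -0.0752  0.0757] box [-0.0025 -0.2573  0.0757] tilt,roll,yaw [18.92  1.72  9.77] res 0.5
21.6 [ 0.655  -0.0666  0.1315] [ 3.1385e+00 -6.0000e-04  1.7520e+00] [-0.2 -0.5 -1. ] 33.12269895861391 0.058399571124127886
board origin in tool [-0.0084 -0.002   0.0558] face [ 0.6539 -0.0654  0.1073]
225 [np.uint8(96), np.uint8(96), np.uint8(97), np.uint8(97), np.uint8(96), np.uint8(95), np.uint8(96), np.uint8(96), np.uint8(95), np.uint8(93), np.uint8(94), np.uint8(91), np.uint8(91), np.uint8(92), np.uint8(91), np.uint8(91), np.uint8(92), np.uint8(92), np.uint8(63), np.uint8(36), np.uint8(38), np.uint8(38), np.uint8(41), np.uint8(40), np.uint8(42), np.uint8(40), np.uint8(43), np.uint8(69), np.uint8(91), np.uint8(87), np.uint8(85), np.uint8(95), np.uint8(127), np.uint8(142), np.uint8(138), np.uint8(143), np.uint8(148), np.uint8(146), np.uint8(146), np.uint8(145), np.uint8(145), np.uint8(146), np.uint8(147), np.uint8(149), np.uint8(148), np.uint8(149), np.uint8(143), np.uint8(140), np.uint8(141), np.uint8(129)]
255 
[... 741 characters left out ...]
uint8(97), np.uint8(97), np.uint8(97), np.uint8(95), np.uint8(97), np.uint8(96), np.uint8(97), np.uint8(95), np.uint8(94), np.uint8(92), np.uint8(92), np.uint8(91), np.uint8(91), np.uint8(90), np.uint8(89), np.uint8(91), np.uint8(92), np.uint8(47), np.uint8(37), np.uint8(37), np.uint8(38), np.uint8(41), np.uint8(42), np.uint8(43), np.uint8(42), np.uint8(42), np.uint8(68), np.uint8(87), np.uint8(84), np.uint8(82), np.uint8(99), np.uint8(129), np.uint8(137), np.uint8(136), np.uint8(138), np.uint8(143), np.uint8(142), np.uint8(142), np.uint8(141), np.uint8(142), np.uint8(142), np.uint8(143), np.uint8(144), np.uint8(145), np.uint8(143), np.uint8(138), np.uint8(137), np.uint8(140), np.uint8(131)]
```

```bash
python3 - <<'E'
from plan import *
u=np.array([np.cos(1.29),np.sin(1.29),0]); F=np.array([.497,-.311,.2])+.08*np.r_[np.cos(.35)*u[:2],-np.sin(.35)]; print('face target',F)
Tt=F-.002*u+[0,0,.0243]
s=monitor.observe();p=s['position']
plan([(p+[0,0,.07],1.752),(Tt+.07*u,1.29),(Tt+.01*u,1.29)],step=.03,dt=5)
E
```

```text
face target [ 0.51782558 -0.23879342  0.17256818]
[[-0.0, 0.0, -2.33], [-0.0, 0.0, -2.34], [-0.0, 0.0, -2.33], [-1.4, -2.26, 0.08], [-1.56, -2.15, 0.07], [-1.73, -2.02, 0.08], [-1.87, -1.88, 0.08], [-2.02, -1.73, 0.08]] [np.float64(0.0), np.float64(0.0), np.float64(0.0), np.float64(4.4), np.float64(4.4), np.float64(4.4), np.float64(4.4), np.float64(4.5)] 8
[[-2.14, -1.57, 0.07], [-2.0, 0.0, 0.0], [-2.0, 0.0, 0.0], [-2.0, 0.0, 0.0]] [np.float64(4.4), np.float64(-0.0), np.float64(-0.0), np.float64(-0.0)] 4
end [ 0.52   -0.2311  0.1969] 1.2895
```

Request:
move_arm(gripper=[0.68,0.68,0.68,0.68,0.68,0.68,0.68,0.68], linear=[[0,0,-2.3],[0,0,-2.3],[0,0,-2.3],[-1.4,-2.3,0.1],[-1.6,-2.2,0.1],[-1.7,-2.0,0.1],[-1.9,-1.9,0.1],[-2.0,-1.7,0.1]], twist=[0,0,0,4.4,4.4,4.4,4.4,4.5])

```text
clock: 22.4
position: [0.555, -0.1546, 0.1953]
tool_rot: [3.139, -0.003, 1.366]
force: [0.9, -0.3, -1.1]
grip_width: 0.0583
finger_force: 33.1
```

Request:
move_arm(gripper=[0.68,0.68,0.68], linear=[[-2.1,-1.6,0.1],[0,0,0],[0,0,0]], twist=[4.4,0,0])

```text
clock: 22.7
position: [0.5361, -0.1715, 0.1944]
tool_rot: [3.139, -0.003, 1.292]
force: [-0.1, 0.4, -1.0]
grip_width: 0.0581
finger_force: 33.1
```

```bash
python3 m.py wl; python3 - <<'E'
from ang import *
d=np.load('pics/wl.npz')
print([int(d['img'][v,255][1]) for v in range(205,245)])
s=monitor.observe()
E
```

```text
[[206.0, 218.0], [300.0, 218.0], [323.0, 228.0], [186.0, 228.0]]
origin [ 0.5334 -0.1768  0.1411] box [-0.1405 -0.3348  0.1411] tilt,roll,yaw [ 18.64   0.66 -16.33] res 0.2
22.75 [ 0.5365 -0.1709  0.1944] [ 3.1385e+00 -2.9000e-03  1.2934e+00] [ 0.6  0.8 -1.6] 33.12614885653602 0.05821479401737831
board origin in tool [-0.0066 -0.0016  0.0533] face [ 0.5364 -0.1677  0.1727]
[95, 94, 92, 101, 151, 143, 142, 142, 140, 139, 138, 143, 144, 56, 32, 35, 35, 37, 40, 40, 38, 41, 67, 88, 84, 82, 90, 121, 136, 132, 131, 131, 131, 133, 132, 133, 133, 133, 133, 133]
```

```bash
python3 - <<'E'
from plan import *
s=monitor.observe();p=s['position']; print(p,s['tool_rot'])
plan([(p+[-.0186,-.0711,-.001],1.292)],step=.02)
E
```

```text
[ 0.53650944 -0.17092157  0.19437653] [ 3.13847684e+00 -2.90641629e-03  1.29340121e+00]
[[-1.84, 0.04, 0.03], [-1.83, 0.04, 0.02], [-1.84, 0.04, 0.03], [-1.84, 0.04, 0.02]] [np.float64(0.0), np.float64(0.0), np.float64(0.1), np.float64(-0.0)] 4
end [ 0.5179 -0.242   0.1934] 1.2917
```

Request:
move_arm(gripper=[0.68,0.68,0.68,0.68,0.68,0.68,0.68,0.68], linear=[[-1.8,0,0.1],[-1.8,0,0],[-1.8,0.1,0],[-1.2,0.1,0],[-0.7,0,0],[0,0,0],[0,0,0],[0,0,0]], twist=[0,0,0,0,0,0,0,0])

```text
clock: 23.55
position: [0.5182, -0.2413, 0.193]
tool_rot: [3.139, -0.003, 1.293]
force: [0.2, 0.6, -1.3]
grip_width: 0.0583
finger_force: 33.1
```

```bash
python3 m.py wm; python3 - <<'E'
from ang import *
S=grab('scene','s9');T=grab('top','t9')
# check: predicted vs. seen green of board in both fixed cameras, given the wrist fit
d=np.load('pics/wm.npz');q=quad(d);ty=d['rotation'][2]
x,r,M=fitboard(d,q,np.r_[d['eye']+R.from_euler('z',ty+np.pi/2).apply([-.07,0,-.2]),.3,0,ty])
Y=x[5]
for nm,f in(('S',S),('T',T)):
    i=f['img'].astype(int);m=((i[...,1]>1.35*i[...,0])&(i[...,1]>1.2*i[...,2])).astype(np.uint8)
    c=proj(f,x[:3]+M.apply([0,0,.033]))[0]; n,l,st,ce=cv2.connectedComponentsWithStats(m)
    k=min(range(1,n),key=lambda k:np.hypot(*(ce[k]-c))-st[k,4]/20)
    print(nm,'board centre pred',c.round(1),'green blob',st[k],ce[k].round(1))
    print(' pred corners',proj(f,x[:3]+M.apply(np.vstack([BL,[[-.03,-.011,.065],[.03,-.011,.065]]]))).round(1).tolist())
    cnt=cv2.findContours((l==k).astype(np.uint8),0,2)[0][0]; print(' hull',cv2.approxPolyDP(cv2.convexHull(cnt),1.2,True)[:,0].tolist())
E
```

```text
[[204.0, 218.0], [300.0, 218.0], [323.0, 228.0], [186.0, 228.0]]
origin [ 0.5151 -0.2466  0.1396] box [-0.1713 -0.4     0.1396] tilt,roll,yaw [ 18.64   1.21 -16.52] res 0.8
23.6 [ 0.5181 -0.2414  0.1931] [ 3.1388e+00 -2.6000e-03  1.2931e+00] [ 0.2  0.7 -0.2] 33.128617875336204 0.058214052538945064
board origin in tool [-0.0059 -0.0017  0.0535] face [ 0.5184 -0.2375  0.1711]
S board centre pred [206.5 221. ] green blob [209 219   1   1   1] [209. 219.]
 pred corners [[198.7, 221.1], [209.6, 240.3], [215.7, 220.7], [204.1, 201.6], [200.4, 203.7], [210.2, 220.2]]
 hull [[209, 219]]
T board centre pred [313.9 196.1] green blob [308 199   3   9  14] [309.4 203.4]
 pred corners [[311.4, 213.5], [319.4, 185.8], [315.6, 177.6], [307.0, 206.9], [312.9, 206.2], [320.3, 180.9]]
 hull [[309, 207], [310, 199]]
```

The board is held within about 1–2 mm of the target, with a tilt of about 19° (20° wanted), level and steady. Handing in.

```bash
python3 -c "
from workcell import bot
print(bot.job_done())"
```

```text
the job is handed in; nothing more can be done
None
```

I handed the job in at about 24 s: the window is open, and the relay board is held by its strip about 80 mm from the lens, level, within 1–2 mm of the sight line and tilted about 19° of the 20° wanted, all by my own camera measurements.

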